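Ready a bowl of milling cylinders

ROBOT

A 6-joint arm with a two-finger parallel gripper is mounted at the origin on a cart in front of the work surface, level with it; the furniture and walls round the work are solid. World frame = base frame: x ahead of the robot, y to its left, z up, the work surface at z = 0. Lengths are in m, angles in rad, forces in N, time in s.
With the tool pointing down it reaches from about 0.25 to 0.8 m from the base axis. Payload 8.5 kg.
Tool frame: the origin (TCP) lies at the very end of the fingers, on their centre line; the grasp point (between the pads) lies ctrl.grip_point_offset behind it (ctrl.grip_point_offset is the distance from the TCP to the grasp point, in m); z points along the fingers, x is the direction in which the jaws open and shut, and the axes are right-handed (so a half turn about z gives the same grasp; the last joint's range is limited). The gripper opens to 85 mm and grips with 20 to 120 N. Pads are 22 mm wide; open, the fingers measure 114 mm over their backs; the gripper's body (76 mm by 85 mm) begins 54 mm behind the grasp point. The pads swing forward as they close: fully open they stand 13 mm farther back than shut.
Start: joints at [1.281, 0.238, -0.013, 1.319, 0, 1.571], TCP at [0.15, 0.503, 0.195] pointing down, gripper open.
Joint ranges: [-2.66, 2.66], [-1.03, 1.9], [-1.14, 1.46], [-1.82, 2.27], [-1.45, 1.34], [-3.14, 3.14]. Speed limits (rad/s): [2.22, 2.22, 2.79, 3.14, 3.14, 3.14].

INTERFACE

Orientations are given as a unit quaternion [w, x, y, z].
In Python, from station import ctrl gives the robot as it stands.
- The arm moves only by the tool arm_command, never from a script. Its argument "plan" is a list of rows, each a list of 5 numbers: the opening, from 0 (shut) to 1 (fully open), then the shift along the tool's x, y, z in cm, then the turn about the tool's z in rad. In form: [[claw, tx, ty, tz, yaw], ...]. A call has 1 to 12 rows; each row is the pose to reach, as a shift and turn from the pose commanded when the call began, along the tool's axes at that moment; what a row does not reach only later rows make up. A row lasts 1/8 s, in which the tool goes at most 62.5 mm and 10.7 degrees, less where a joint would pass 70% of its speed; a pose out of reach is approached as far as the arm can. A call with a gripper value outside its range is refused whole. The fingers move at their own pace and stop on an object; the grip force is fixed at half the most. Time passes only in rows, so rows that repeat a pose let the fingers close. It gives the time, the measured TCP pose, the force and the opening at its end, in the units of the state.
- ctrl.get_state(): the state, without advancing time (a new reading comes with each control period).
- ctrl.get_image(name): name is "scene" or "top"; returns a dict with "color" (400x640x3 uint8, blue, green, red), "depth" (400x640 float32, m along the optical axis (not along the pixel's ray), 0 where there is no reading), "K" (3x3 intrinsics, pixels), "R" (3x3) and "t" (3): a world point X has camera coordinates R X + t. Camera axes: x right, y down, z forward; pixel columns grow to the right and rows downward; lengths in m; the calibration is good to about 2 mm. A picture is of the moment at which its call begins.
- ctrl.hand_in(): hands the job in, once; it reports no verdict.
Trained networks look in a picture, given as the dict that the camera call returned (one of the last four; its "shot" number tells which), for a name from the list of things; names that differ only in an ending like _2 or _b are one class to them, and where a whole thing is asked for, a point or a joint stands for the part that bears it (a point fixed in the world has none). Each returns a list of dicts, best first, with "confidence" (0 to 1); they miss things now and then, are a little off and sometimes report something else, mostly with a low value. They report only what shows in the picture. A call takes as long as a camera call.
- ctrl.recognise(picture, label): "rect" ([left, top, right, bottom] in pixels, round what is visible of it).
- ctrl.outline_of(picture, label): "pixels" (400x640 bool, what is visible of it) and "rect" ([left, top, right, bottom] in pixels, round what is visible of it).
- ctrl.mark_of(picture, label): "point" ([row, column] in pixels: a listed point, or the origin of a listed thing).
The state is a dict: "clock": time; "joints": joint angles; "qd": joint speeds; "effort": joint torques, N m; "eef_pos": TCP position; "tool_rot": TCP orientation; "wrist_force": force on the tool from outside, world axes, zero at the start; "wrist_torque": the same for the moment, N m; "width": finger opening in m.
Only numpy, scipy, OpenCV 4.12 (cv2) and the standard library are available. Lean on these libraries where they do the work, as an engineer would, in place of code of your own. Each camera call takes 0.05 s, during which the arm holds its last target.

TASK

Get the charge of ceramic milling cylinders ready for the mill: put every white cylinder lying on the bench into the steel bowl, take the hanging rod and stir the cylinders with its tip down among them, two full turns or more in circles some 4 to 5 cm across round the bowl's middle, then hang the rod back upright in its fork. After that squeeze the trigger of the ionising air gun fully home for about a second to take off the static, let it spring back, and finally cover the bowl with its lid, seated flat all round. Leave the drop bottle and the small vial where they stand.

Things in the scene. Friction and masses are not known exactly. Their poses are not given: they have to be found in the camera images.
- bowl: round open stainless bowl, fixed to the bench: outside diameter 128 mm, inside diameter 120 mm, walls upright and 4 mm thick, rim 55 mm above the bench, inner floor 6 mm above the bench, polished and slippery. Origin at the centre of its underside on the bench, z up. Two milling cylinders are already in it
- bowl_rim (a point): centre of the bowl's mouth, at rim height (55 mm above the bench)
- bead_a_center (a point): centre of a white ceramic milling cylinder, 24 mm in diameter and 25 mm high, 35 g, z along its axis; one of two to four that stand upright on the bench at the robot's left (absent in some starts)
- bead_b_center (a point): centre of a white ceramic milling cylinder, 24 mm in diameter and 25 mm high, 35 g, z along its axis; one of two to four that stand upright on the bench at the robot's left (absent in some starts)
- bead_c_center (a point): centre of a white ceramic milling cylinder, 24 mm in diameter and 25 mm high, 35 g, z along its axis; one of two to four that stand upright on the bench at the robot's left (absent in some starts)
- bead_d_center (a point): centre of a white ceramic milling cylinder, 24 mm in diameter and 25 mm high, 35 g, z along its axis; one of two to four that stand upright on the bench at the robot's left (absent in some starts)
- bead_1_center (a point): centre of a white ceramic milling cylinder, 24 mm in diameter and 25 mm high, 35 g, z along its axis; one of the two that start in the bowl
- bead_2_center (a point): centre of a white ceramic milling cylinder, 24 mm in diameter and 25 mm high, 35 g, z along its axis; one of the two that start in the bowl
- rod_handle (a point): middle of the round black rubber handle (24 mm in diameter, 64 mm long) of the steel stirring rod, 90 g. The rod hangs upright, z up; this point is 118 mm above the rod's tip. Under the handle sits a 32 mm collar whose underside is 38 mm below this point; the shaft below the collar is 10 mm thick, with a 12 mm ball tip
- rod_tip (a point): lowest point of the rod's ball tip, z up along the rod
- fork_seat (a point): where the rod's collar rests in the fixed fork stand: centre of the slot, at the top face of the two prongs, 105 mm above the bench. Prongs 8 mm thick, slot 18 mm wide, its mouth open to this point's -x side, 28 mm away; closed end 26 mm away in +x; z up. With the rod hung, the handle's middle is 38 mm above this point
- gun_grip (a point): squeezing point of the ionising air gun, fixed on its side, nozzle along this point's -y, over the bowl. It is 75 mm above the bench, half-way between the back of the fixed grip (+y) and the front of the black trigger (-y): 54 mm apart released, 40 mm squeezed home. Grip along x, 30 mm high, trigger 24 mm high, free for 50 mm below. The gun's 36 mm round body lies 55 mm away in +x. z up
- trigger (a joint): angle of the trigger lever: 0 released, 0.30 squeezed home; a spring returns it, needing about 8 N at the squeezing point when home
- lid_knob (a point): middle of the round black knob (24 mm in diameter, 34 mm high) on the bowl's flat steel lid (132 mm in diameter, 160 g), z up. The lid plate is 6 mm thick, its top face 17 mm below this point; beneath the plate is a tapered locating step 6 mm deep, 108 mm in diameter, whose underside is 29 mm below this point. Lying on the bench this point is at 29 mm; seated on the bowl it is at 78 mm
- drop_bottle: small white dropper bottle with a blue cap, 33 mm wide, 64 mm high, stands near the bowl and lid and must stay; origin at the centre of its underside
- stain_vial: small amber vial with a black cap, 25 mm wide, 48 mm high, stands near the gun and must stay; origin at the centre of its underside

How it is judged:
By the outcome, as a careful person would: the job done as asked, in the order asked, and still so for the second after the job is handed in, with the robot touching nothing.
Of bead_a, bead_b, bead_c, bead_d only 2 to 4 are there at a start; the rules pass over those that are not, and their reading is None.
At some moment in a run one of bead_a, bead_b, bead_c, bead_d, lid may be knocked a few centimetres aside while the robot is not near it.
It also fails if it takes over 210 s, if anything falls off the work surface, if the arm or the gripper's body presses on something with over 40 N, if the wrist force passes 120 N, or if a joint passes its speed limit or range.

## Working session

There is one attempt and no reset: what is moved stays moved. The work goes in short steps, Python scripts to look and compute and a tool call to move; the robot and the scene stay as the last step left them, time stands still between calls to the robot, and variables do not carry over. Pictures are saved under pics/ and viewed, and the job is handed in when it is done.

Besides the shell and the picture viewer there is one more tool, called after "Call:" in YAML: its name, and indented under it one key for each argument. arm_command: Moves the arm, as the interface text tells. Its arguments: {"type":"object","properties":{"plan":{"type":"array","items":{"type":"array","items":{"type":"number"}}}},"required":["plan"]}

```bash
ls; mkdir -p pics; cat > h.py <<'E'
import numpy as np, cv2
from station import ctrl
def snap(name,fn=None):
    p=ctrl.get_image(name)
    if fn: cv2.imwrite('pics/'+fn,p['color'])
    return p
def px2w(p,r,c,z=None):
    K,R,t=p['K'],np.array(p['R']),np.array(p['t'])
    ray=np.linalg.inv(K)@np.array([c,r,1.0])
    C=-R.T@t
    d=R.T@ray
    if z is None:
        D=p['depth'][int(round(r)),int(round(c))]
        return C+d*D
    return C+d*(z-C[2])/d[2]
def cloud(p):
    K,R,t=p['K'],np.array(p['R']),np.array(p['t'])
    v,u=np.mgrid[0:400,0:640]
    D=p['depth']
    P=np.stack([(u-K[0,2])/K[0,0]*D,(v-K[1,2])/K[1,1]*D,D],-1)
    W=(P-t)@R
    W[D==0]=np.nan
    return W
E
python3 - <<'E'
from h import *
s=ctrl.get_state(); print(s)
print(ctrl.grip_point_offset)
for n in ['scene','top']:
    p=snap(n,n+'0.png'); print(n,p['K'],p['R'],p['t'])
E
```

```text
pics
{'clock': 0.0, 'joints': array([ 1.28100157e+00,  2.38794836e-01, -1.42595949e-02,  1.31914284e+00,
       -7.22799349e-06,  1.57079296e+00]), 'qd': array([-0.00030023, -0.0006303 , -0.00079848,  0.00022855,  0.00055993,
       -0.00076546]), 'effort': array([ 3.03498149e-03, -5.38780868e+01,  3.46442020e+01,  1.81297597e-02,
        1.13436283e-04, -3.95046129e-05]), 'eef_pos': array([0.14989747, 0.50268369, 0.19486817]), 'tool_rot': array([ 4.21497596e-04,  8.01795384e-01,  5.97598252e-01, -5.59478201e-04]), 'wrist_force': array([-0.25726351, -0.70508787,  0.21690195]), 'wrist_torque': array([-0.00662806,  0.00392372,  0.00390105]), 'width': 0.08519143877142864}
0.0187
scene [[470.28232956   0.         320.830576  ]
 [  0.         470.28232956 196.43333023]
 [  0.           0.           1.        ]] [[-0.89237417 -0.4507288   0.02262511]
 [-0.20945579  0.36924125 -0.90542209]
 [ 0.39974569 -0.81271425 -0.42390911]] [0.46683471 0.19497107 1.27284767]
top [[485.54755692   0.         319.14266569]
 [  0.         485.54755692 200.18601734]
 [  0.           0.           1.        ]] [[-0.00456884 -0.9999632  -0.0072614 ]
 [-0.99631675  0.00517373 -0.08559303]
 [ 0.08562745  0.0068436  -0.99630372]] [0.00921533 0.55503128 1.69331902]
```

View pics/scene0.png

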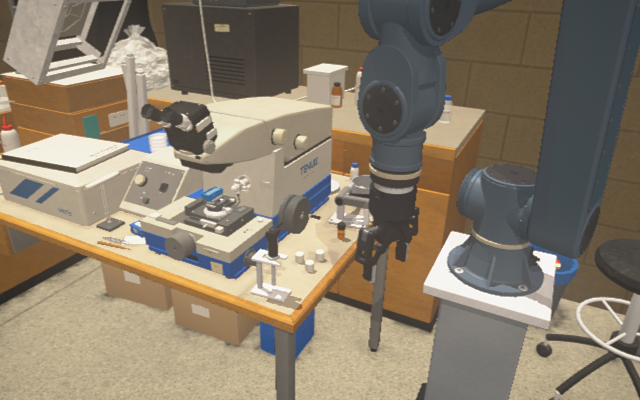

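View pics/top0.png

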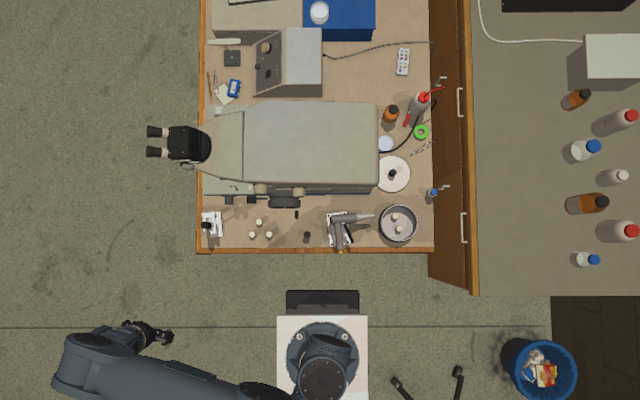

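```bash
python3 - <<'E'
from h import *
p=snap('top'); q=snap('scene')
hz={'bowl':0,'bowl_rim':.055,'bead_a_center':.0125,'rod_handle':.143,'rod_tip':.025,'fork_seat':.105,'gun_grip':.075,'lid_knob':.029,'drop_bottle':0,'stain_vial':0}
for n,z in hz.items():
    for nm,pp in (('top',p),('scene',q)):
        for m in ctrl.mark_of(pp,n)[:7]:
            r,c=m['point']; print(n,nm,round(m['confidence'],2),[round(r),round(c)],px2w(pp,r,c,z).round(4))
E
```

```text
bowl top 0.65 [225, 401] [ 0.4675 -0.2862  0.    ]
bowl scene 0.87 [198, 364] [ 0.4734 -0.2407  0.    ]
bowl scene 0.5 [258, 298] [0.4884 0.2087 0.    ]
bowl scene 0.29 [285, 273] [0.4815 0.3472 0.    ]
bowl_rim top 0.72 [222, 403] [ 0.4759 -0.2824  0.055 ]
bowl_rim scene 0.53 [179, 368] [ 0.4815 -0.2915  0.055 ]
bead_a_center top 0.5 [235, 341] [ 0.4306 -0.0694  0.0125]
bead_a_center top 0.49 [230, 271] [0.452  0.1784 0.0125]
bead_a_center scene 0.44 [257, 320] [0.4293 0.1945 0.0125]
rod_handle top 0.55 [225, 207] [0.4663 0.3747 0.143 ]
rod_handle scene 0.84 [243, 271] [0.4642 0.3799 0.143 ]
rod_tip scene 0.6 [286, 273] [0.4607 0.38   0.025 ]
fork_seat top 0.62 [227, 208] [0.459  0.3793 0.105 ]
fork_seat scene 0.85 [257, 277] [0.4537 0.3723 0.105 ]
gun_grip top 0.91 [232, 343] [ 0.441  -0.0757  0.075 ]
gun_grip scene 0.58 [198, 361] [ 0.429  -0.0899  0.075 ]
lid_knob top 0.9 [175, 394] [ 0.642  -0.2577  0.029 ]
lid_knob top 0.45 [224, 206] [0.4733 0.4048 0.029 ]
lid_knob scene 0.66 [181, 319] [ 0.6529 -0.2423  0.029 ]
drop_bottle top 0.64 [192, 427] [ 0.5853 -0.3812  0.    ]
drop_bottle scene 0.67 [178, 355] [ 0.5764 -0.3982  0.    ]
drop_bottle scene 0.66 [255, 276] [0.5494 0.2276 0.    ]
stain_vial top 0.19 [222, 206] [0.4809 0.4119 0.    ]
stain_vial scene 0.6 [236, 340] [0.4368 0.0418 0.    ]
```

The top view shows three beads near (row 222–236, col 252–270), the rod at (225,207), the gun near (230,343), the bowl at (222,398) and the lid at (174,393). The scene view shows the microscope just behind. I'll zoom in next.

```bash
python3 - <<'E'
from h import *
p=snap('top'); q=snap('scene')
a=p['color'][150:260,190:450]; cv2.imwrite('pics/t1.png',cv2.resize(a,None,fx=3,fy=3,interpolation=cv2.INTER_CUBIC))
a=q['color'][160:310,230:400]; cv2.imwrite('pics/s1.png',cv2.resize(a,None,fx=4.0,fy=4,interpolation=cv2.INTER_CUBIC)[:600])
W=cloud(p)
np.set_printoptions(linewidth=250,suppress=True)
# heights map of microscope region
Z=(W[...,2]*1000)
print('cols 195..445 step 6')
for r in range(150,252,4):
    print(r, ' '.join('%4.0f'%Z[r,c] if np.isfinite(Z[r,c]) else '  --' for c in range(196,446,6)))
np.save('Wtop.npy',W)
E
```

```text
cols 195..445 step 6
150  406  379  378  377  372  375  376  381  376  386  382  381  377  380  377  380  369  373  368  363  363  358  357  358  359  350  346  350  346  338  340    9   12   24   -1   -0    4    1   -0    6 -419 -317
154  405  384  378  372  378  382  380  378  384  379  382  381  377  377  379  372  374  370  369  363  361  365  359  352  351  349  348  343  350  345  339   -4    5    0    5    6    9   -3    9   -1 -428 -322
158  398  380  363  367  379  378  378  377  380  379  377  380  379  376  375  373  378  367  370  362  363  361  361  359  355  354  347  343  344  336  335    8    8   20   17    2   -6    2    4    5 -420 -313
162  383  369  361  374  377  376  375  383  381  380  382  373  378  375  375  371  375  370  370  369  362  361  357  351  358  347  352  350  344  344  339   15   19    7   11   -3   -2    4   -3    2 -421 -307
166  345  352  366  370  381  376  373  378  379  384  378  377  376  377  375  374  373  365  362  362  366  366  359  356  349  355  346  343  345  340  332    9    9   21   18   10    2    5    9    2 -433 -316
170 -758 
[... 3784 characters left out ...]
 -2    6   27   11    6   13   -6    4   -2   -2 -468 -351
242    1   -3    5   12    5   -6    5   --   -4    4    3    0   -2    9   -2    8    0   -2    5   -2    6   -2    8    6   96    5   89    3    2    2    4    1    0   -4    6   -3    3   -1    9   -1 -462 -360
246   -3    5    2   -3   -8    3    6    5    1    2   -7   -1   -9   -3    3   11    3    8    2   -5   -2   -0    1   15   80    3    2    3   -3   -2    4   -1   -3   -3   -1    1    0    1    2   -5 -473 -353
250   -3   -0    8    3   -7   -1    1   -3    6   -7   -2    4    4    6    3    3   -4    2    2   -1    1   -0   -2    2   85    5   -1   -6   -1    1   -9    1   -2    6   10   -3   -2    4  -11    4 -473 -366
```

View pics/t1.png

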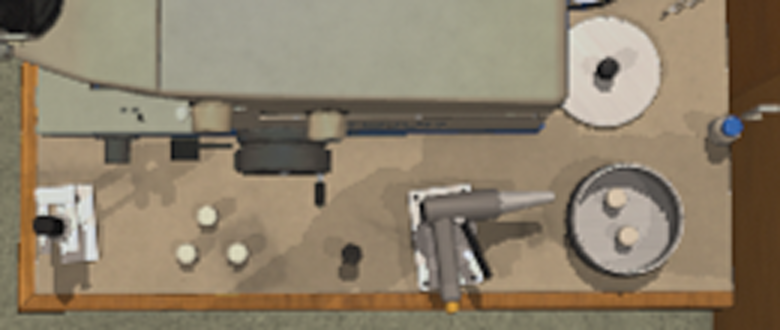

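View pics/s1.png

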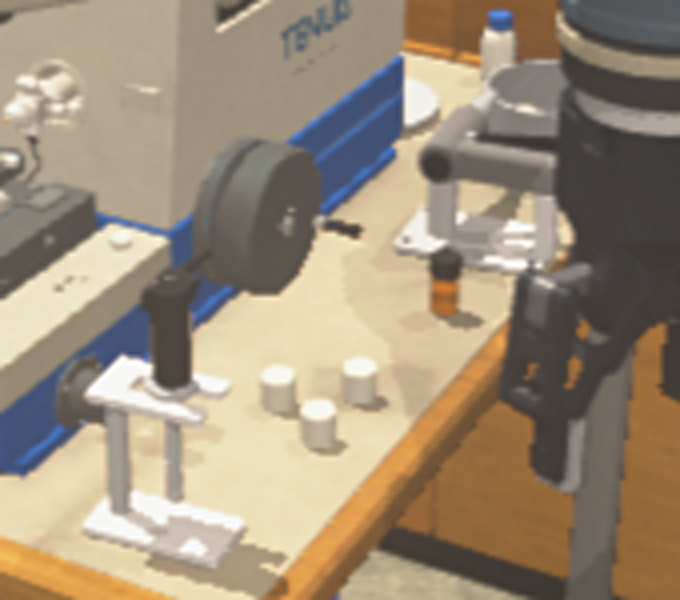

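```bash
cat >> h.py <<'E'
def up(p,r0,r1,c0,c1,f,fn):
    a=p['color'][r0:r1,c0:c1]; cv2.imwrite('pics/'+fn,cv2.resize(a,None,fx=f,fy=f,interpolation=cv2.INTER_CUBIC))
def avg(name,n):
    D=[];C=[]
    for i in range(n):
        p=ctrl.get_image(name); D.append(p['depth']); C.append(p['color'])
    D=np.array(D); D[D==0]=np.nan
    p['depth']=np.nan_to_num(np.nanmedian(D,0)); p['color']=np.mean(C,0).astype(np.uint8)
    return p
def beads(p,reg=None):
    hsv=cv2.cvtColor(p['color'],cv2.COLOR_BGR2HSV)
    return hsv
E
python3 - <<'E'
from h import *
import pickle
p=avg('top',8); pickle.dump(p,open('top.pkl','wb'))
q=avg('scene',4); pickle.dump(q,open('scene.pkl','wb'))
up(p,205,245,196,230,14,'fork.png'); up(p,200,258,320,378,10,'gun.png'); up(p,215,242,245,280,16,'beads.png')
up(q,240,310,245,330,8,'s_fork.png')
W=cloud(p);Z=W[...,2]*1000
for r in range(208,242,2): print(r,' '.join('%4.0f'%Z[r,c] for c in range(196,232,2)))
print(ctrl.get_state()['clock'])
E
```

```text
208 -758    2    2    1    3    2    4    1    1    3    2   -1    1    1   -3    0    2    1
210 -768   -2   -1   -1    3   -0    1    1   -0   -1    3    2    0    1    2    1   -1    3
212 -762    2   -1   -3   -2   -0   -1  104  106  105    7    9   10    1   -0    1    3   -0
214 -757   -1   -0  107  107  107  106  106  107  106    8    8    6    0    2    1    2    0
216 -755    2    1  103  107  105  107  103  105  108   15   11    6    3    1    1    1    3
218 -757    2    2  105  105  106  103    8  108  103   11    7    8    1    2    1    3    1
220 -762    0    1    1  106  104    2    9  107  103   10    7   12    2   -3    3   -5    0
222 -761   -2   -2    1  175  176  142  111  107  105    9    7    8    2   -2   -2    2   -1
224 -764   -1   -1  177  176  176  169  140  111  105    8    7    8    2   -5   -1    1    1
226 -763    3    1  175  174  177  167  142  111  103   98    9    7   -3    3    0    1    1
228 -758   -0    1   -1  176  175  151  125  113  105  102   10    8    7    1    0    1    2
230 -756    1    2   -0  107  104  116  112    7  105  102   10    6    9    0    0   -2    0
232   -7    0    0   -1  104  103    1    9    9  105  101    8    6    7    1    4    1   -1
234   -1   -1   -5    3  106  101   -1    5    8    7    7    7    8   10    3    2   -1    1
236   -5    2    2    0    2    1    2    1    8    9   10   10    8    7   -0   -2   -0   -1
238   -4   -2   -1    2    2   -1    1   -1   -1    4    2    1    0    1    1   -0    2    2
240   -7    1    1    1    1   -1    3   -0    1    3   -1    1    0   -1    1   -1    1    2
1.9
```

View pics/fork.png

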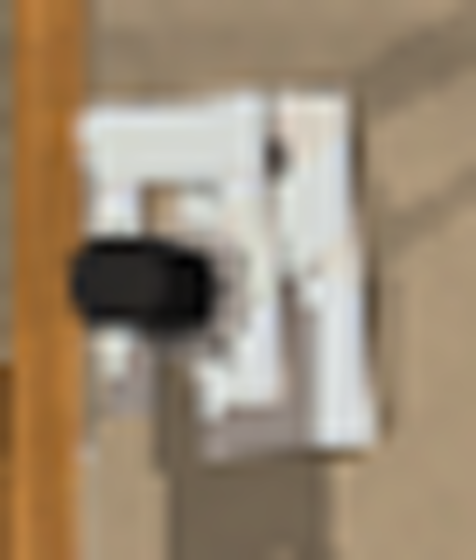

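View pics/gun.png

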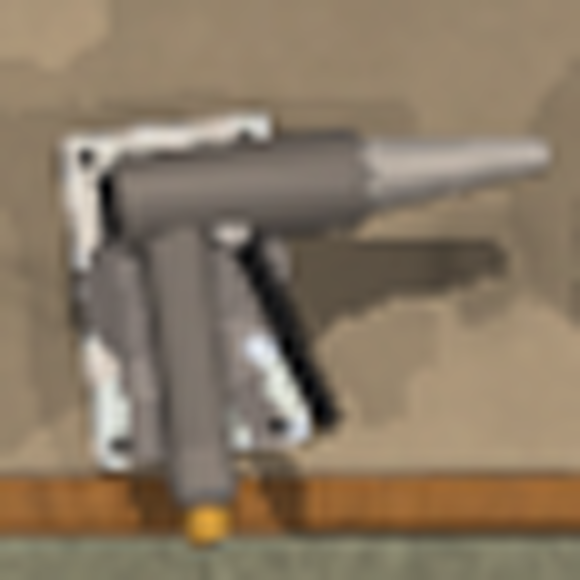

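View pics/beads.png

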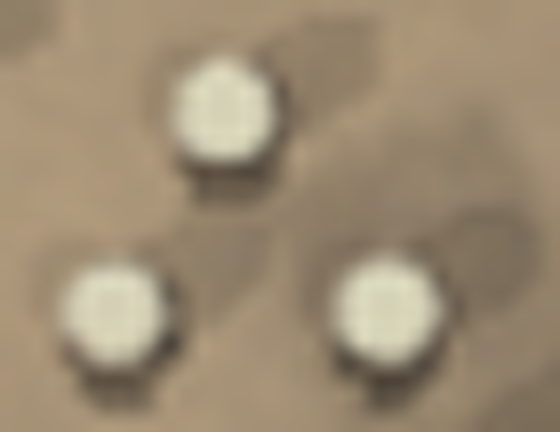

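View pics/s_fork.png

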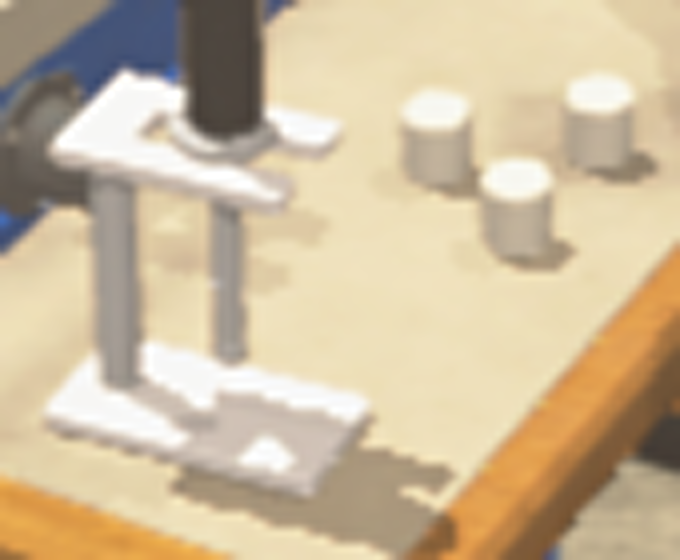

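```bash
cat >> h.py <<'E'
def bead_list(p,zt=.025,roi=(205,250,215,330)):
    r0,r1,c0,c1=roi
    hsv=cv2.cvtColor(p['color'],cv2.COLOR_BGR2HSV)[r0:r1,c0:c1]
    m=((hsv[...,2]>175)&(hsv[...,1]<70)).astype(np.uint8)
    n,l,s,ce=cv2.connectedComponentsWithStats(m)
    out=[]
    for i in range(1,n):
        if 15<s[i,4]<90:
            out.append((s[i,4],ce[i][::-1]+[r0,c0],px2w(p,ce[i][1]+r0,ce[i][0]+c0,zt)))
    return out
def tool(s=None):
    s=s or ctrl.get_state()
    from scipy.spatial.transform import Rotation
    w,x,y,z=s['tool_rot']; return np.array(s['eef_pos']),Rotation.from_quat([x,y,z,w]).as_matrix()
def to(x,y,z,jaw=None,base=None):
    """target TCP world, jaw axis world angle (deg, mod 180); prints cm shift+yaw"""
    s=ctrl.get_state(); P,R=tool(s)
    d=R.T@(np.array([x,y,z])-P)*100
    yaw=0
    if jaw is not None:
        cur=np.arctan2(R[1,0],R[0,0]); 
        yaw=-(np.radians(jaw)-cur)   # tool z down
        yaw=(yaw+np.pi/2)%np.pi-np.pi/2
    print('shift cm',d.round(2),'yaw',round(yaw,3),'j6',s['joints'][5].round(3),'pos',P.round(4),'t',s['clock'],'w',round(s['width'],4),'F',s['wrist_force'].round(1))
E
python3 - <<'E'
from h import *
import pickle
p=pickle.load(open('top.pkl','rb'));q=pickle.load(open('scene.pkl','rb'))
for b in bead_list(p): print(b[0],b[1].round(1),b[2].round(4))
W=cloud(p);Z=W[...,2]
def reg(c,zlo,zhi,nm):
    r0,r1,c0,c1=c; w=W[r0:r1,c0:c1].reshape(-1,3); w=w[(w[:,2]>zlo)&(w[:,2]<zhi)]
    print(nm,len(w),w.mean(0).round(4),w.min(0).round(4),w.max(0).round(4)); return w
reg((218,232,198,212),.168,.185,'handle top')
w=reg((208,240,198,222),.096,.112,'fork')
# gun
w=reg((224,252,334,345),.07,.105,'grip')
for r in range(218,254,3): print(r,' '.join('%4.0f'%(Z[r,c]*1000) for c in range(326,378,2)))
# bowl rim: points z .047-.063
v=W[195:250,372:425].reshape(-1,3); v=v[(v[:,2]>.047)&(v[:,2]<.062)]
v2=v[:,:2]
A=np.c_[2*v2,np.ones(len(v2))]; s=np.linalg.lstsq(A,(v2**2).sum(1),rcond=None)[0]; print('rim',s[:2],np.sqrt(s[2]+s[0]**2+s[1]**2),len(v2))
# lid
v=reg((150,200,378,412),.005,.025,'lid'); reg((168,182,388,400),.036,.06,'knob')
w=W[140:192,360:384].reshape(-1,3); w=w[w[:,2]>.25]; print('scope min y',np.percentile(w[:,1],2), w[:,0].min())
reg((186,200,260,310),.06,.4,'knobs')
E
```

```text
26 [219.4 328. ] [ 0.4868 -0.0242  0.025 ]
30 [221.4 258.4] [0.4812 0.221  0.025 ]
28 [233.8 251.4] [0.4375 0.2452 0.025 ]
29 [233.7 268.6] [0.4375 0.1848 0.025 ]
handle top 43 [0.464  0.3747 0.1752] [0.4542 0.364  0.1687] [0.4736 0.3862 0.1795]
fork 193 [0.4784 0.3741 0.1055] [0.4362 0.3521 0.098 ] [0.5103 0.401  0.1118]
grip 203 [ 0.4253 -0.0602  0.0888] [ 0.377  -0.078   0.0751] [ 0.4684 -0.044   0.0944]
218    2    8   80   90   90   89   93   91   93   93   94   93   94   95   94   91   89   88   86   84   84   80   78    2    2    2
221   -1   10   87   93   93   91   91   90   92   91   90   89   91   87   90   87   77    0   -1    1    1   -1    3   -3   -1   -2
224    0    5    8   84   85   90   89   89   88   86   86    8    0    1    1   -5    1    4   -2   -1    1    2   -1    0    5    0
227    1   10   11   11   75   87   90   89   12    9   88   11    2   -0    2    3    1    0    1   -1    3    2   -1   -3    1   -1
230   -1   11    7    9    7   91   94   93    7    8   86   88   -1    1    1    0    2    3    2    4    1    1    1    1   -0   -0
233   -0    2    9 
[... 575 characters left out ...]
    1    1    2   -1    0    1   -1    2    0    1   -2   -1   -2    0   -0
248   -1    2    1   -2   -3    1   88   89   91   -3   -3    3    1    3   -2   -0    1   -1   -2   -0   -1    0   -3   -2   -3   -1
251    4    0   -0   -1   -3   -1   -0   83   81   -0   -2    2   -0    0    3    3   -2   -2    1   -2    1    0    3    1   -1   -0
rim [ 0.47277094 -0.27002966] 0.06171992199957466 156
lid 920 [ 0.6508 -0.2588  0.0127] [ 0.5809 -0.3221  0.005 ] [ 0.736  -0.2035  0.0241]
knob 35 [ 0.6494 -0.2521  0.0463] [ 0.6403 -0.2636  0.0415] [ 0.6579 -0.2425  0.0497]
scope min y -0.17160423749936893 0.5722145768888345
knobs 633 [0.5638 0.1143 0.2226] [0.5433 0.0344 0.0656] [0.5765 0.2081 0.3511]
```

```bash
python3 - <<'E'
from h import *
import pickle
p=pickle.load(open('top.pkl','rb'))
print('bowl c',px2w(p,223.0,398.5,.055),'e1',px2w(p,215.6,394.7,.031),'e2',px2w(p,227.9,398.6,.031))
print('back',px2w(p,233,335.2,.08),'trig',px2w(p,233,350.6,.085))
to(.4375,.1848,.10,90)
to(.4375,.1848,.004,90)
E
```

```text
bowl c [ 0.47187771 -0.26745274  0.055     ] e1 [ 0.49880374 -0.25836518  0.031     ] e2 [ 0.45564385 -0.27123109  0.031     ]
back [ 0.43798621 -0.04796101  0.08      ] trig [ 0.4376504  -0.10000775  0.085     ]
shift cm [-22.28  36.65   9.55] yaw -0.29 j6 1.571 pos [0.15   0.5031 0.1955] t 1.9 w 0.0854 F [-0.8 -0.3  0.4]
shift cm [-22.28  36.65  19.15] yaw -0.29 j6 1.571 pos [0.15   0.5031 0.1955] t 1.9 w 0.0854 F [-0.8 -0.3  0.4]
```

Call:
arm_command:
  plan:
    - [0.6, -22.28, 36.65, 9.5, -0.29]
    - [0.6, -22.28, 36.65, 9.5, -0.29]
    - [0.6, -22.28, 36.65, 9.5, -0.29]
    - [0.6, -22.28, 36.65, 9.5, -0.29]
    - [0.6, -22.28, 36.65, 9.5, -0.29]
    - [0.6, -22.28, 36.65, 9.5, -0.29]
    - [0.6, -22.28, 36.65, 9.5, -0.29]
    - [0.6, -22.28, 36.65, 9.5, -0.29]
    - [0.6, -22.28, 36.65, 9.5, -0.29]

```text
clock: 3.02
eef_pos: [0.4375, 0.1845, 0.1004]
tool_rot: [-0.0, 0.708, 0.707, -0.0]
wrist_force: [-0.7, 0.8, -0.1]
width: 0.0512
```

```bash
python3 - <<'E'
from h import *
to(.4375,.1848,.004,90)
p=snap('top')
up(p,195,255,215,320,7,'b1.png')
for b in bead_list(p): print(b[0],b[1].round(1),b[2].round(4))
E
```

```text
shift cm [0.03 0.01 9.64] yaw -0.001 j6 0.4 pos [0.4375 0.1845 0.1004] t 3.025 w 0.0512 F [-0.7  0.8 -0.1]
16 [213.  217.6] [0.5114 0.3652 0.025 ]
32 [219.4 327.7] [ 0.4868 -0.0234  0.025 ]
```

View pics/b1.png

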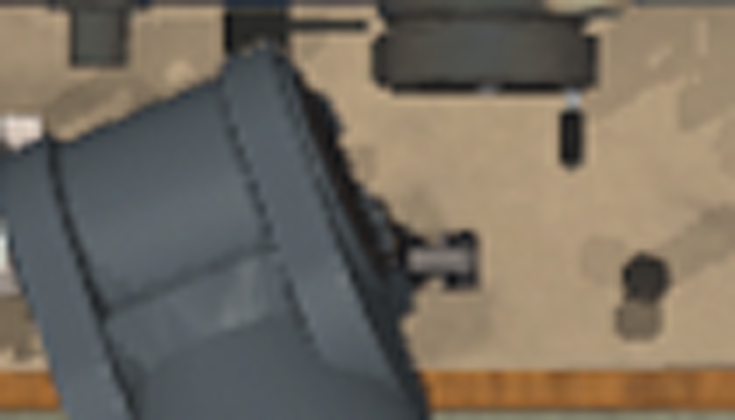

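The arm hides the beads from above, but the pose is exact. I'll descend and grip.

Call:
arm_command:
  plan:
    - [0.6, 0.03, 0, 5, 0]
    - [0.6, 0.03, 0, 9.6, 0]
    - [0.6, 0.03, 0, 9.6, 0]
    - [0, 0.03, 0, 9.6, 0]
    - [0, 0.03, 0, 9.6, 0]
    - [0, 0.03, 0, 9.6, 0]
    - [0, 0.03, 0, 9.6, 0]
    - [0, 0.03, 0, 4, 0]
    - [0, 0.03, 0, -1, 0]
    - [0, 0.03, 0, -1, 0]

```text
clock: 4.32
eef_pos: [0.44, 0.186, 0.1143]
tool_rot: [0.001, 0.707, 0.707, 0.003]
wrist_force: [0.1, -0.3, 0.1]
width: 0.0001
```

```bash
python3 - <<'E'
from h import *
to(.474,-.305,.12,0)
q=snap('scene'); up(q,160,310,230,400,4,'s2.png')
E
```

```text
shift cm [-49.1    3.41  -0.67] yaw 1.571 j6 0.4 pos [0.44   0.186  0.1143] t 4.325 w 0.0001 F [ 0.1 -0.3  0.1]
```

View pics/s2.png

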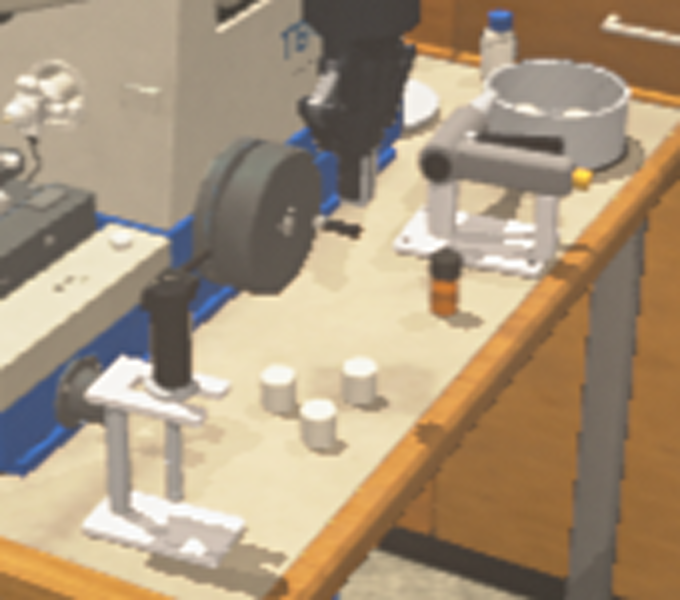

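```bash
python3 - <<'E'
from h import *
import pickle
q=pickle.load(open('scene.pkl','rb'));p=pickle.load(open('top.pkl','rb'))
def proj(q,X):
    c=q['R']@np.array(X)+q['t']; u=q['K']@c/c[2]; return u[1].round(1),u[0].round(1)
for X in [(.4375,.1848,.025),(.44,.186,.114),(.4812,.221,.025),(.4375,.2452,.025),(.472,-.267,.055)]: print(proj(q,X),proj(p,X))
E
```

```text
(np.float64(250.9), np.float64(318.5)) (np.float64(233.7), np.float64(268.6))
(np.float64(222.1), np.float64(318.2)) (np.float64(232.5), np.float64(265.3))
(np.float64(252.9), np.float64(298.1)) (np.float64(221.4), np.float64(258.4))
(np.float64(261.5), np.float64(308.1)) (np.float64(233.8), np.float64(251.4))
(np.float64(181.6), np.float64(368.3)) (np.float64(223.0), np.float64(398.4))
```

```bash
python3 - <<'E'
from h import *
import pickle
q=snap('scene')
def proj(q,X):
    c=q['R']@np.array(X)+q['t']; u=q['K']@c/c[2]; return u[1].round(1),u[0].round(1)
print(proj(q,(.15,.503,.195)))
s=ctrl.get_state();print(s['eef_pos'],s['clock'],s['tool_rot'],s['width']); print(proj(q,s['eef_pos']))
W=cloud(q)
for r in range(196,232,2): print(r,' '.join('%s'%(W[r,c]*1000).round(0).astype(int) for c in (316,319,322)))
up(q,160,310,230,400,4,'s3.png')
E
```

```text
(np.float64(293.0), np.float64(382.7))
[0.43778756 0.18512569 0.11089029] 4.425 [2.31096141e-04 7.07106251e-01 7.07107080e-01 5.22860377e-04] 8.81061800954659e-05
(np.float64(223.2), np.float64(319.0))
196 [429 224 208] [427 210 203] [426 195 197]
198 [431 220 201] [424 216 201] [425 197 193]
200 [441 199 184] [431 203 188] [427 192 185]
202 [442 197 177] [432 200 181] [429 189 177]
204 [443 195 171] [433 198 174] [429 189 171]
206 [442 197 166] [433 198 169] [428 190 166]
208 [441 199 161] [433 198 163] [428 191 161]
210 [440 200 156] [434 196 156] [427 192 156]
212 [572 -62   1] [434 194 149] [556 -74   0]
214 [567 -51   0] [556 -52   2] [550 -62  -1]
216 [494  92  76] [487  86  75] [542 -45   1]
218 [493  95  71] [486  89  70] [541 -45  -6]
220 [547 -13   0] [538 -17   1] [530 -22   1]
222 [540   0   1] [534  -8  -1] [524  -9   1]
224 [534  13   2] [527   5   0] [518   3   1]
226 [528  23   1] [523  13  -3] [511  16   2]
228 [523  34   1] [516  26  -1] [508  21  -2]
230 [517  45   0] [509  41   1] [501  36   0]
```

View pics/s3.png

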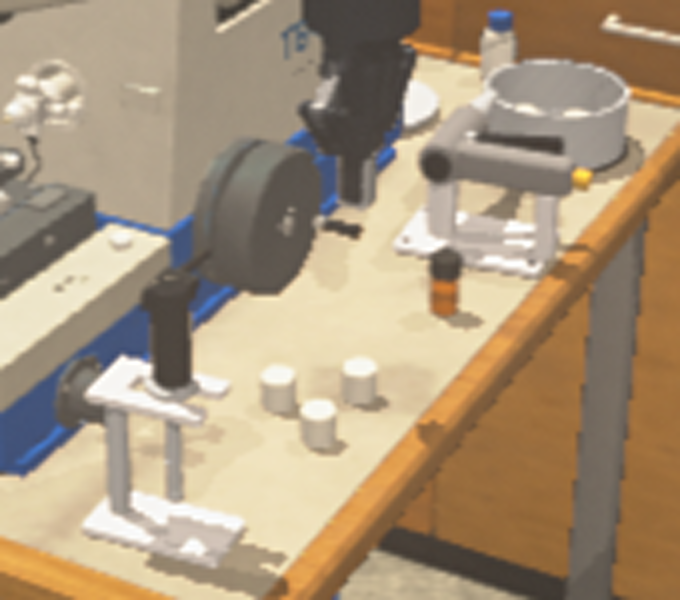

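The gripper shut on nothing and the beads haven't moved. Scene depth puts the fingertip near z≈0.148, while the reported TCP is 0.111. I'll check this at a clear spot on the bench.

Call:
arm_command:
  plan:
    - [0, 6, 0, 0, 0]
    - [0, 6, 0, 4, 0]
    - [0, 6, 0, 9, 0]
    - [0, 6, 0, 9, 0]
    - [0, 6, 0, 9, 0]
    - [0, 6, 0, 9, 0]

```text
clock: 5.18
eef_pos: [0.4387, 0.2456, 0.0221]
tool_rot: [0.0, 0.707, 0.707, 0.001]
wrist_force: [-0.3, -0.0, 0.3]
width: -0.0001
```

```bash
python3 - <<'E'
from h import *
q=avg('scene',3)
def proj(q,X):
    c=q['R']@np.array(X)+q['t']; u=q['K']@c/c[2]; return u[1].round(1),u[0].round(1)
s=ctrl.get_state();print(s['eef_pos'],s['clock'],s['joints'],s['wrist_force']); print(proj(q,s['eef_pos']))
W=cloud(q)
r,c=map(int,proj(q,s['eef_pos']))
for rr in range(r-24,r+6,2): print(rr,' '.join('%s'%(W[rr,cc]*1000).round(0).astype(int) for cc in range(c-7,c+8,2)))
up(q,170,270,290,390,6,'s4.png')
E
```

```text
[0.43835131 0.24543097 0.02171456] 5.325 [ 5.10439285e-01  3.22367206e-01 -3.73825031e-01  8.72514638e-01
 -4.46524985e-05  5.10499683e-01] [-0.68492983 -0.2670278  -0.28814799]
(np.float64(262.5), np.float64(307.8))
238 [444 277 111] [439 276 111] [427 288 121] [426 280 117] [427 267 110] [427 256 104] [430 240  96] [499  92   1]
240 [531 121   0] [438 278 107] [430 283 112] [427 278 110] [431 259  99] [427 257  99] [429 241  91] [493 105   2]
242 [524 133   1] [520 128   0] [442 260  91] [436 261  93] [433 256  92] [428 254  92] [428 242  85] [490 111   0]
244 [519 143   1] [515 138   0] [443 259  84] [436 261  87] [433 256  85] [428 254  85] [429 242  79] [483 123   1]
246 [515 150  -1] [509 148   0] [443 258  78] [436 260  81] [434 254  78] [429 251  78] [427 245  75] [479 130   0]
248 [509 161   0] [504 158   0] [443 259  72] [436 260  75] [433 256  74] [428 253  73] [428 242  67] [474 142   0]
250 [503 170   0] [498 169   1] [443 259  66] [437 258  67] [432 257  69] [429 253  67] [474 153   0] [469 150   0]
252 [479 215  25] [474 212  25] [488 174   0] [483 172   1] [434 253  6
[... 156 characters left out ...]
  0]
256 [470 230  23] [468 223  20] [479 192   0] [473 191   1] [470 184  -2] [463 185   1] [459 181   0] [454 180   1]
258 [469 232  19] [468 223  14] [473 201   0] [468 199   1] [464 196   0] [459 193   0] [454 191   0] [450 187  -1]
260 [471 229  10] [466 226  10] [468 211   0] [465 206  -1] [441 240  26] [436 237  25] [448 202   2] [445 197   0]
262 [470 230   4] [468 222   1] [464 219   1] [441 250  25] [436 249  26] [433 243  24] [427 243  25] [440 206   0]
264 [469 233   0] [463 231   1] [459 227   0] [438 255  23] [432 255  25] [428 252  24] [424 248  23] [436 214   0]
266 [465 240  -1] [459 239   0] [454 237   1] [438 255  17] [431 257  20] [427 254  19] [424 249  18] [431 224   1]
```

View pics/s4.png

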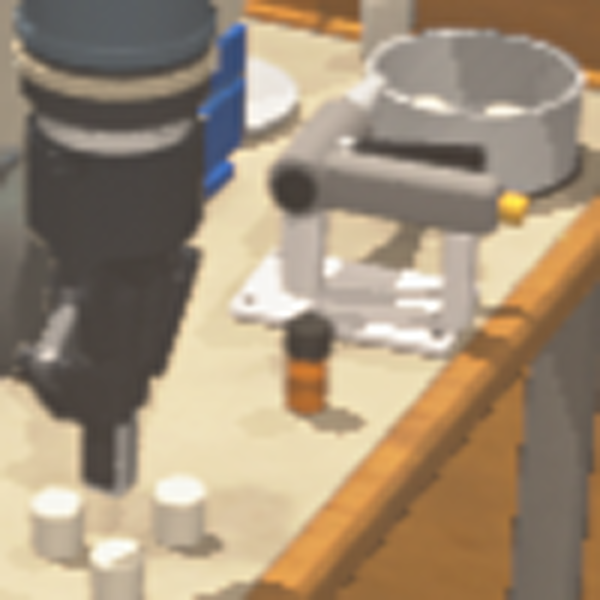

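That move went toward +y, so the fingers are over bead 3, but with clearance. The real fingertip is about 38 mm above the reported TCP. I'll touch the clear bench gently to calibrate it.

Call:
arm_command:
  plan:
    - [0, 0, 0, -5, 0]
    - [0, -6, 0, -5, 0]
    - [0, -12, 0, -5, 0]
    - [0, -12, 0, 0, 0]
    - [0, -12, 0, 4.2, 0]
    - [0, -12, 0, 4.6, 0]
    - [0, -12, 0, 5.0, 0]
    - [0, -12, 0, 5.2, 0]
    - [0, -12, 0, 5.2, 0]
    - [0, -12, 0, 5.2, 0]

```text
clock: 6.58
eef_pos: [0.438, 0.1253, -0.0309]
tool_rot: [0.0, 0.707, 0.707, 0.0]
wrist_force: [-1.0, 0.2, -0.1]
width: 0.0002
```

```bash
python3 - <<'E'
from h import *
q=avg('scene',3)
def proj(q,X):
    c=q['R']@np.array(X)+q['t']; u=q['K']@c/c[2]; return u[1].round(1),u[0].round(1)
s=ctrl.get_state();print(s['eef_pos'],s['clock'],s['wrist_force']); print(proj(q,s['eef_pos']))
up(q,190,260,290,390,7,'s5.png')
E
```

```text
[ 0.43775297  0.12520727 -0.03123046] 6.725 [ 0.46601991 -0.24503495 -0.2557806 ]
(np.float64(257.9), np.float64(327.4))
```

View pics/s5.png

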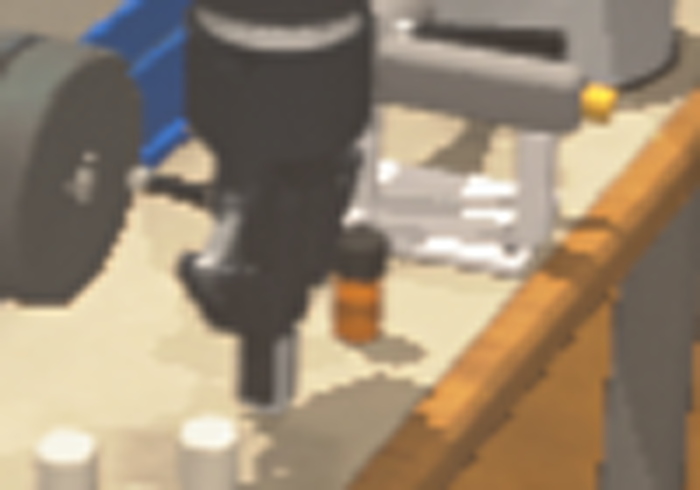

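Call:
arm_command:
  plan:
    - [0, 0, 0, 0.2, 0]
    - [0, 0, 0, 0.4, 0]
    - [0, 0, 0, 0.5, 0]
    - [0, 0, 0, 0.5, 0]
    - [0, 0, 0, 0.5, 0]

```text
clock: 7.35
eef_pos: [0.4376, 0.1251, -0.0358]
tool_rot: [0.0, 0.707, 0.707, 0.0]
wrist_force: [-4.0, -1.3, 15.2]
width: 0.0001
```

Call:
arm_command:
  plan:
    - [0, 0, 0, 0.2, 0]
    - [0, 0, 0, 0.2, 0]
    - [0, 0, 0, 0.2, 0]

```text
clock: 7.72
eef_pos: [0.4377, 0.1251, -0.0359]
tool_rot: [0.0, 0.707, 0.707, 0.001]
wrist_force: [-12.8, -3.6, 47.1]
width: 0.0003
```

Contact came at a reported z of -0.0357, so true tip z = reported + 0.0357. I'll put that into the helper and redo the grasp.

Call:
arm_command:
  plan:
    - [0, 0, 0, -5, 0]
    - [0.6, 0, 0, -9, 0]
    - [0.6, 0, 0, -9, 0]
    - [0.6, 0, 0, -9, 0]

```text
clock: 8.22
eef_pos: [0.4372, 0.125, 0.0509]
tool_rot: [-0.0, 0.707, 0.707, -0.0]
wrist_force: [-0.4, -0.5, 1.3]
width: 0.0509
```

```bash
sed -i 's/s=ctrl.get_state(); P,R=tool(s)/s=ctrl.get_state(); P,R=tool(s); P=P+[0,0,.0357]/' h.py
python3 - <<'E'
from h import *
to(.4375,.1848,.003,90)
p=snap('top')
for b in bead_list(p): print(b[0],b[1].round(1),b[2].round(4))
E
```

```text
shift cm [5.98 0.03 8.36] yaw 0.0 j6 0.278 pos [0.4372 0.125  0.0866] t 8.225 w 0.0509 F [-0.4 -0.5  1.3]
31 [219.6 327.8] [ 0.4861 -0.0236  0.025 ]
```

Call:
arm_command:
  plan:
    - [0.6, 5.98, 0, 0, 0]
    - [0.6, 5.98, 0, 4, 0]
    - [0.6, 5.98, 0, 8.4, 0]
    - [0.6, 5.98, 0, 8.4, 0]
    - [0, 5.98, 0, 8.4, 0]
    - [0, 5.98, 0, 8.4, 0]
    - [0, 5.98, 0, 8.4, 0]
    - [0, 5.98, 0, 8.4, 0]

```text
clock: 9.28
eef_pos: [0.4384, 0.1851, -0.0313]
tool_rot: [0.0, 0.707, 0.707, 0.001]
wrist_force: [-1.5, 0.0, 7.3]
width: 0.0219
```

```bash
python3 - <<'E'
from h import *
to(.474,-.302,.16,0)
E
```

```text
shift cm [-48.7    3.59 -15.58] yaw 1.571 j6 0.4 pos [0.4384 0.1851 0.0044] t 9.275 w 0.0219 F [-1.5  0.   7.3]
```

Call:
arm_command:
  plan:
    - [0, 0, 0, -6, 0]
    - [0, 0, 0, -12, 0]
    - [0, -6, 0.5, -15.5, 0.19]
    - [0, -12, 1, -15.5, 0.38]
    - [0, -18, 1.5, -15.5, 0.57]
    - [0, -24, 2, -15.5, 0.76]
    - [0, -30, 2.5, -15.5, 0.95]
    - [0, -36, 3, -15.5, 1.14]
    - [0, -42, 3.5, -15.5, 1.33]
    - [0, -48.7, 3.6, -15.5, 1.52]
    - [0, -48.7, 3.6, -15.5, 1.571]
    - [0, -48.7, 3.6, -15.5, 1.571]

```text
clock: 10.78
eef_pos: [0.4732, -0.3029, 0.1226]
tool_rot: [-0.0, 1.0, -0.001, -0.0]
wrist_force: [-0.1, -0.5, -0.1]
width: 0.0221
```

```bash
python3 - <<'E'
from h import *
to(.474,-.302,.014,0)
p=snap('top'); up(p,150,260,190,450,3,'t2.png')
for b in bead_list(p): print(b[0],b[1].round(1),b[2].round(4))
E
```

```text
shift cm [ 0.08 -0.09 14.43] yaw -0.001 j6 1.003 pos [ 0.4732 -0.3029  0.1583] t 10.775 w 0.0221 F [-0.1 -0.5 -0.1]
33 [219.2 327.7] [ 0.4875 -0.0233  0.025 ]
32 [221.3 258.4] [0.4812 0.2209 0.025 ]
29 [233.7 251.4] [0.4378 0.2452 0.025 ]
```

View pics/t2.png

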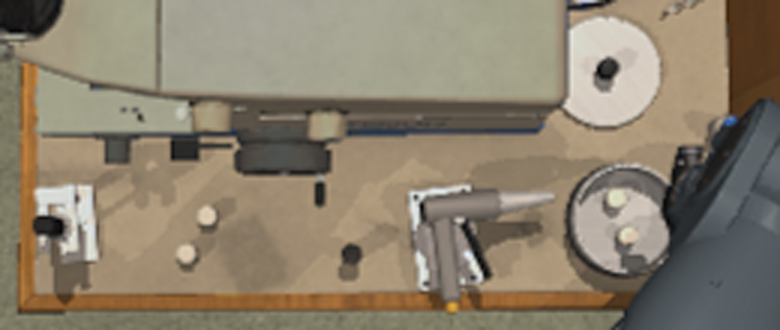

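Bead held (width 22 mm), two remain on the bench, and the bowl contents are unchanged. I'll lower it in.

Call:
arm_command:
  plan:
    - [0, 0, 0, 6, 0]
    - [0, 0, 0, 11, 0]
    - [0, 0, 0, 14.3, 0]
    - [0, 0, 0, 14.3, 0]
    - [0.4, 0, 0, 14.3, 0]
    - [0.4, 0, 0, 14.3, 0]
    - [0.4, 0, 0, 14.0, 0]
    - [0.4, 0, 0, 8, 0]
    - [0.4, 0, 0, 2, 0]
    - [0.4, 0, 0, 0, 0]
    - [0.4, 0, 0, 0, 0]

```text
clock: 12.2
eef_pos: [0.4748, -0.3029, 0.125]
tool_rot: [0.001, 1.0, -0.0, 0.002]
wrist_force: [0.4, -1.0, -0.4]
width: 0.0344
```

```bash
python3 - <<'E'
from h import *
to(.481,.221,.10,90)
to(.481,.221,.006,90)
p=snap('top'); up(p,195,250,360,440,8,'t3.png')
E
```

```text
shift cm [  0.6  -52.4    5.94] yaw 1.571 j6 1.003 pos [ 0.4748 -0.3029  0.1607] t 12.2 w 0.0344 F [ 0.4 -1.  -0.4]
shift cm [  0.56 -52.43  15.34] yaw 1.571 j6 1.003 pos [ 0.4748 -0.3029  0.1607] t 12.2 w 0.0344 F [ 0.4 -1.  -0.4]
```

View pics/t3.png

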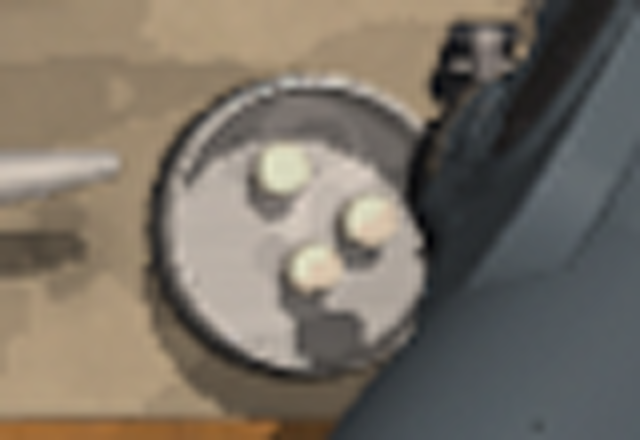

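Third bead is standing in the bowl. The next one is closer to the microscope knobs, so I'll check clearance.

```bash
python3 - <<'E'
from h import *
import pickle
p=pickle.load(open('top.pkl','rb')); W=cloud(p)
w=W[176:206,200:320].reshape(-1,3)
for lo,hi in [(.06,.11),(.11,.16),(.16,.25),(.25,.32),(.32,.36),(.36,.42)]:
    s=w[(w[:,2]>lo)&(w[:,2]<hi)]
    for y0 in np.arange(.0,.40,.05):
        t=s[(s[:,1]>=y0)&(s[:,1]<y0+.05)]
        if len(t)>2: print((lo,hi),'y',y0.round(2),'min x',np.percentile(t[:,0],3).round(3),len(t))
q=avg('scene',3); W=cloud(q).reshape(-1,3)
P,R=tool(); P=P+[0,0,.0357]
d=W-P; 
for lo in np.arange(0,.5,.04):
    s=d[(d[:,2]>=lo)&(d[:,2]<lo+.04)&(np.hypot(d[:,0],d[:,1])<.14)]
    if len(s)>3: 
        # camera-lateral axis
        a=np.array(q['R'])[0,:2]; a/=np.linalg.norm(a); l=s[:,:2]@a
        print('h %.2f'%lo,len(s),'lateral',np.percentile(l,2).round(3),np.percentile(l,98).round(3))
E
```

```text
(0.06, 0.11) y 0.0 min x 0.573 26
(0.06, 0.11) y 0.05 min x 0.533 19
(0.06, 0.11) y 0.15 min x 0.534 30
(0.06, 0.11) y 0.2 min x 0.541 144
(0.06, 0.11) y 0.25 min x 0.562 196
(0.06, 0.11) y 0.3 min x 0.568 253
(0.06, 0.11) y 0.35 min x 0.571 289
(0.11, 0.16) y 0.0 min x 0.572 14
(0.11, 0.16) y 0.05 min x 0.531 74
(0.11, 0.16) y 0.1 min x 0.53 210
(0.11, 0.16) y 0.15 min x 0.531 84
(0.11, 0.16) y 0.2 min x 0.59 7
(0.16, 0.25) y 0.0 min x 0.569 43
(0.16, 0.25) y 0.05 min x 0.572 9
(0.16, 0.25) y 0.1 min x 0.572 55
(0.16, 0.25) y 0.15 min x 0.572 18
(0.25, 0.32) y 0.0 min x 0.548 61
(0.25, 0.32) y 0.05 min x 0.543 147
(0.25, 0.32) y 0.1 min x 0.573 42
(0.25, 0.32) y 0.15 min x 0.573 13
(0.25, 0.32) y 0.2 min x 0.583 5
(0.32, 0.36) y 0.0 min x 0.573 42
(0.32, 0.36) y 0.05 min x 0.573 35
(0.32, 0.36) y 0.1 min x 0.573 33
(0.32, 0.36) y 0.15 min x 0.547 166
(0.32, 0.36) y 0.2 min x 0.579 8
(0.32, 0.36) y 0.25 min x 0.586 7
(0.36, 0.42) y 0.0 min x 0.575 126
(0.36, 0.42) y 0.05 min x 0.575 136
(0.36, 0.42) y 0.1 min x 0.575 144
(0.36, 0.42) y 0.15 min x 0.576 132
(0.36, 0.42) y 0.2 min x 0.579 101
(0.36, 0.42) y 0.25 min x 0.587 45
h 0.00 109 lateral -0.031 0.027
h 0.04 240 lateral -0.054 0.046
h 0.08 354 lateral -0.062 0.054
h 0.12 237 lateral -0.039 0.032
h 0.16 262 lateral -0.038 0.031
h 0.20 304 lateral -0.041 0.038
h 0.24 339 lateral -0.044 0.043
h 0.28 496 lateral -0.062 0.057
h 0.32 537 lateral -0.06 0.056
h 0.36 460 lateral -0.055 0.048
h 0.40 573 lateral -0.066 0.071
h 0.44 573 lateral -0.068 0.043
h 0.48 133 lateral -0.06 0.012
```

Call:
arm_command:
  plan:
    - [0.6, -4, -6, 0, -0.19]
    - [0.6, -4, -12, 0, -0.38]
    - [0.6, -4, -18, 0, -0.57]
    - [0.6, -4, -24, 0, -0.76]
    - [0.6, -4, -30, 0, -0.95]
    - [0.6, -4, -36, 0, -1.14]
    - [0.6, -4, -42, 0, -1.33]
    - [0.6, -3, -48, 0, -1.52]
    - [0.6, 0.2, -52.5, 3, -1.571]
    - [0.6, 0.2, -52.5, 6, -1.571]
    - [0.6, 0.2, -52.5, 6, -1.571]

```text
clock: 13.78
eef_pos: [0.4731, 0.2222, 0.0594]
tool_rot: [-0.001, 0.707, 0.707, -0.003]
wrist_force: [0.2, -0.8, 0.1]
width: 0.0512
```

```bash
python3 - <<'E'
from h import *
to(.479,.221,.006,90)
q=snap('scene'); up(q,200,300,240,400,5,'s6.png')
p=snap('top'); up(p,195,250,360,440,8,'t4.png')
E
```

```text
shift cm [-0.09  0.65  8.9 ] yaw 0.001 j6 0.438 pos [0.4731 0.2222 0.0951] t 13.775 w 0.0512 F [ 0.2 -0.8  0.1]
```

View pics/s6.png

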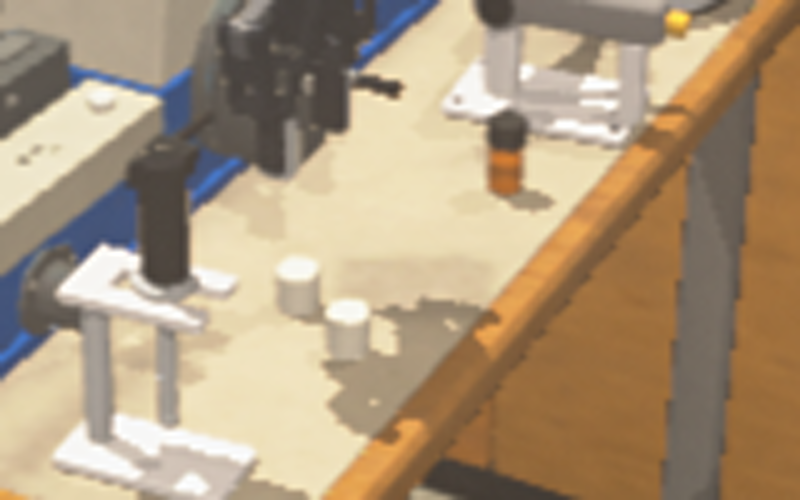

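View pics/t4.png

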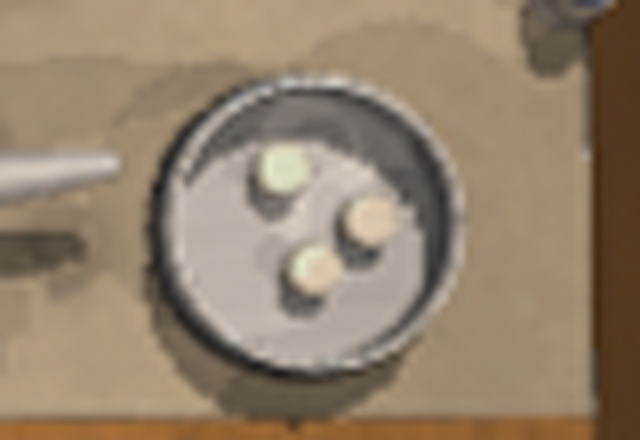

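Call:
arm_command:
  plan:
    - [0.6, -0.1, 0.65, 4, 0]
    - [0.6, -0.1, 0.65, 8.9, 0]
    - [0.6, -0.1, 0.65, 8.9, 0]
    - [0.6, -0.1, 0.65, 8.9, 0]
    - [0, -0.1, 0.65, 8.9, 0]
    - [0, -0.1, 0.65, 8.9, 0]
    - [0, -0.1, 0.65, 8.9, 0]
    - [0, -0.1, 0.65, 3, 0]
    - [0, -0.1, -1, -3, 0]
    - [0, -0.1, -3, -7, 0]
    - [0, -0.1, -3, -7, 0]
    - [0, -0.1, -3, -7, 0]

```text
clock: 15.38
eef_pos: [0.4458, 0.222, 0.1326]
tool_rot: [0.0, 0.707, 0.707, 0.0]
wrist_force: [-0.2, 0.6, -0.9]
width: 0.0212
```

```bash
python3 - <<'E'
from h import *
to(.472,-.236,.15,0)
E
```

```text
shift cm [-45.8    2.6    1.83] yaw -1.57 j6 0.462 pos [0.4458 0.222  0.1683] t 15.375 w 0.0212 F [-0.2  0.6 -0.9]
```

Call:
arm_command:
  plan:
    - [0, -6, 0, 1.5, 0.19]
    - [0, -12, 0, 1.5, 0.38]
    - [0, -18, 0, 1.5, 0.57]
    - [0, -24, 0, 1.5, 0.76]
    - [0, -30, 0, 1.5, 0.95]
    - [0, -36, 1, 1.5, 1.14]
    - [0, -42, 2.6, 1.5, 1.33]
    - [0, -45.8, 2.6, 1.5, 1.52]
    - [0, -45.8, 2.6, 1.5, 1.571]
    - [0, -45.8, 2.6, 1.5, 1.571]

```text
clock: 16.62
eef_pos: [0.471, -0.2365, 0.1159]
tool_rot: [-0.001, 1.0, -0.0, -0.001]
wrist_force: [-1.2, 1.2, 0.4]
width: 0.021
```

```bash
python3 - <<'E'
from h import *
to(.471,-.236,.027,0)
p=snap('top'); up(p,190,250,180,430,3.1,'t5.png')
for b in bead_list(p): print(b[0],b[1].round(1),b[2].round(4))
E
```

```text
shift cm [ 0.04 -0.03 12.46] yaw -0.001 j6 1.106 pos [ 0.471  -0.2365  0.1516] t 16.625 w 0.021 F [-1.2  1.2  0.4]
33 [219.2 327.7] [ 0.4875 -0.0233  0.025 ]
30 [233.7 251.3] [0.4378 0.2456 0.025 ]
```

View pics/t5.png

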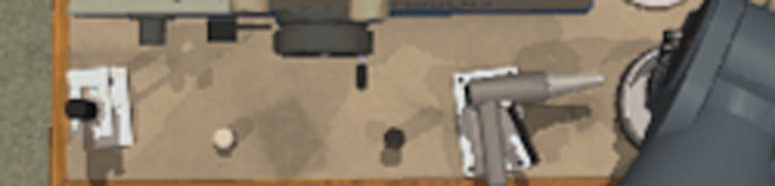

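Call:
arm_command:
  plan:
    - [0, 0, 0, 5, 0]
    - [0, 0, 0, 9, 0]
    - [0, 0, 0, 12.4, 0]
    - [0, 0, 0, 12.4, 0]
    - [0.4, 0, 0, 12.4, 0]
    - [0.4, 0, 0, 12.4, 0]
    - [0.4, 0, 0, 12.4, 0]
    - [0.4, 0, 0, 7, 0]
    - [0.4, 0, 0, 1, 0]
    - [0.4, 0, 0, 0, 0]
    - [0.4, 0, 0, 0, 0]

```text
clock: 18.05
eef_pos: [0.4722, -0.2363, 0.1184]
tool_rot: [0.001, 1.0, 0.0, 0.001]
wrist_force: [-0.7, 1.0, -0.5]
width: 0.0342
```

```bash
python3 - <<'E'
from h import *
to(.438,.2454,.10,90)
E
```

```text
shift cm [ -3.43 -48.18   5.35] yaw -1.571 j6 1.107 pos [ 0.4722 -0.2363  0.1541] t 18.05 w 0.0342 F [-0.7  1.  -0.5]
```

Call:
arm_command:
  plan:
    - [0.6, -3.4, -6, 0, -0.19]
    - [0.6, -3.4, -12, 0, -0.38]
    - [0.6, -3.4, -18, 0, -0.57]
    - [0.6, -3.4, -24, 0, -0.76]
    - [0.6, -3.4, -30, 0, -0.95]
    - [0.6, -3.4, -36, 0, -1.14]
    - [0.6, -3.4, -42, 0, -1.33]
    - [0.6, -3.4, -48.2, 0, -1.52]
    - [0.6, -3.4, -48.2, 3, -1.571]
    - [0.6, -3.4, -48.2, 5, -1.571]
    - [0.6, -3.4, -48.2, 5, -1.571]

```text
clock: 19.42
eef_pos: [0.4355, 0.2449, 0.0648]
tool_rot: [-0.001, 0.707, 0.707, -0.003]
wrist_force: [0.3, -0.1, -0.4]
width: 0.0512
```

```bash
python3 - <<'E'
from h import *
to(.4378,.2454,.006,90)
q=snap('scene'); up(q,200,300,240,400,5,'s7.png')
p=snap('top'); up(p,195,250,360,440,8,'t6.png')
E
```

```text
shift cm [0.07 0.27 9.45] yaw 0.001 j6 0.512 pos [0.4355 0.2449 0.1005] t 19.425 w 0.0512 F [ 0.3 -0.1 -0.4]
```

View pics/s7.png

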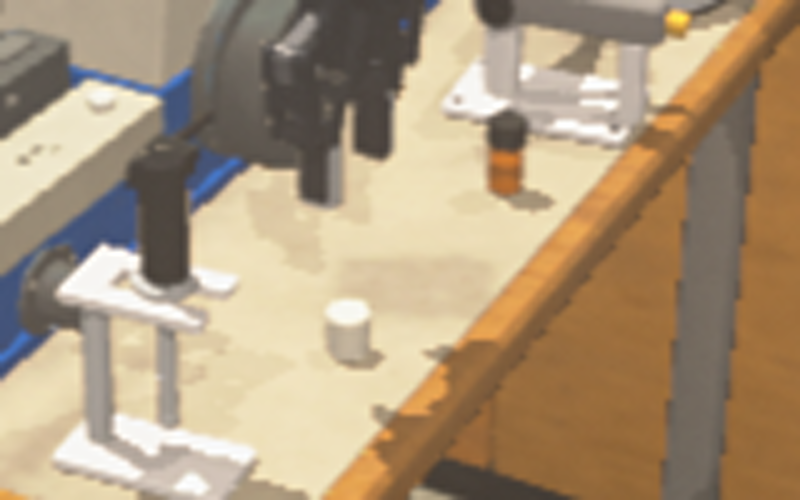

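View pics/t6.png

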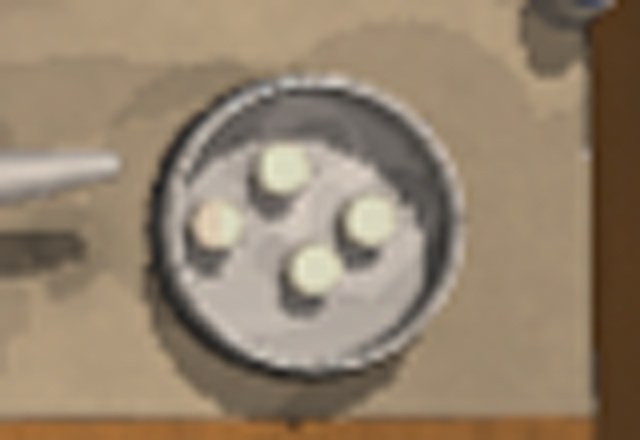

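Call:
arm_command:
  plan:
    - [0.6, 0.05, 0.25, 4, 0]
    - [0.6, 0.05, 0.25, 9.4, 0]
    - [0.6, 0.05, 0.25, 9.4, 0]
    - [0.6, 0.05, 0.25, 9.4, 0]
    - [0, 0.05, 0.25, 9.4, 0]
    - [0, 0.05, 0.25, 9.4, 0]
    - [0, 0.05, 0.25, 9.4, 0]
    - [0, 0.05, 0.25, 4, 0]
    - [0, 0.05, 0.25, -2, 0]
    - [0, 0.05, 0.25, -5, 0]
    - [0, 0.05, 0.25, -5, 0]
    - [0, 0.05, 0.25, -5, 0]

```text
clock: 21.02
eef_pos: [0.44, 0.2463, 0.1174]
tool_rot: [0.0, 0.707, 0.707, 0.0]
wrist_force: [-0.2, 0.4, -0.8]
width: 0.0216
```

```bash
python3 - <<'E'
from h import *
p=snap('top'); t=px2w(p,233.1,390.6,.031); print(t)
to(.440,-.248,.15,0)
E
```

```text
[ 0.43761342 -0.24294603  0.031     ]
shift cm [-4.941e+01  2.000e-02  2.900e-01] yaw -1.571 j6 0.51 pos [0.4397 0.2461 0.1525] t 21.075 w 0.0213 F [ 0.   0.3 -1. ]
```

Call:
arm_command:
  plan:
    - [0, -6, 0, 0, 0.1]
    - [0, -12, 0, 0, 0.2]
    - [0, -18, 0, 0, 0.3]
    - [0, -24, 0, 0, 0.4]
    - [0, -30, 0, 0, 0.5]
    - [0, -36, 0, 0, 0.628]
    - [0, -42, 0.2, 0, 0.628]
    - [0, -48, 0.3, 0, 0.628]
    - [0, -49.3, 0.3, 0, 0.628]
    - [0, -49.3, 0.3, 0, 0.628]
    - [0, -49.3, 0.3, 0, 0.628]

```text
clock: 22.45
eef_pos: [0.4429, -0.2451, 0.117]
tool_rot: [-0.001, 0.891, 0.455, -0.0]
wrist_force: [-0.2, -0.6, -0.0]
width: 0.0212
```

```bash
python3 - <<'E'
from h import *
to(.443,-.247,.034,54)
E
```

```text
shift cm [-0.15  0.13 11.87] yaw 0.002 j6 0.121 pos [ 0.4429 -0.2451  0.1527] t 22.45 w 0.0212 F [-0.2 -0.6 -0. ]
```

Call:
arm_command:
  plan:
    - [0, -0.15, 0.1, 5, 0]
    - [0, -0.15, 0.1, 9, 0]
    - [0, -0.15, 0.1, 11.8, 0]
    - [0, -0.15, 0.1, 11.8, 0]
    - [0.36, -0.15, 0.1, 11.8, 0]
    - [0.36, -0.15, 0.1, 11.8, 0]
    - [0.36, -0.15, 0.1, 11.8, 0]
    - [0.36, -0.15, 0.1, 7, 0]
    - [0.36, -0.15, 0.1, 1, 0]
    - [0.36, -0.15, 0.1, -2, 0]
    - [0.36, -0.15, 0.1, -5, 0]
    - [0.36, -0.15, 0.1, -5, 0]

```text
clock: 23.95
eef_pos: [0.4446, -0.2492, 0.1702]
tool_rot: [0.002, 0.891, 0.454, 0.001]
wrist_force: [0.6, -0.3, -0.7]
width: 0.0308
```

```bash
python3 - <<'E'
from h import *
to(.44,.3745,.23,90)
E
```

```text
shift cm [ 50.2  -37.    -2.57] yaw -0.628 j6 0.117 pos [ 0.4446 -0.2492  0.2059] t 23.95 w 0.0308 F [ 0.6 -0.3 -0.7]
```

Call:
arm_command:
  plan:
    - [0.6, 5, -3.7, -2.5, -0.063]
    - [0.6, 10, -7.4, -2.5, -0.126]
    - [0.6, 15, -11.1, -2.5, -0.19]
    - [0.6, 20, -14.8, -2.5, -0.25]
    - [0.6, 25, -18.5, -2.5, -0.314]
    - [0.6, 30, -22.2, -2.5, -0.377]
    - [0.6, 35, -25.9, -2.5, -0.44]
    - [0.6, 40, -29.6, -2.5, -0.5]
    - [0.6, 45, -33.3, -2.5, -0.565]
    - [0.6, 50.2, -37, -2.5, -0.628]
    - [0.6, 50.2, -37, -2.5, -0.628]
    - [0.6, 50.2, -37, -2.5, -0.628]

```text
clock: 25.45
eef_pos: [0.4381, 0.375, 0.1915]
tool_rot: [0.0, 0.707, 0.707, -0.001]
wrist_force: [-1.1, -0.3, -0.7]
width: 0.0514
```

```bash
python3 - <<'E'
from h import *
to(.464,.3747,.124,90)
p=snap('top'); up(p,195,250,360,440,8,'t7.png')
q=snap('scene'); up(q,190,310,230,390,5,'s8.png')
E
```

```text
shift cm [-0.02  2.6  10.31] yaw 0.001 j6 0.707 pos [0.4381 0.375  0.2272] t 25.45 w 0.0514 F [-1.1 -0.3 -0.7]
```

View pics/t7.png

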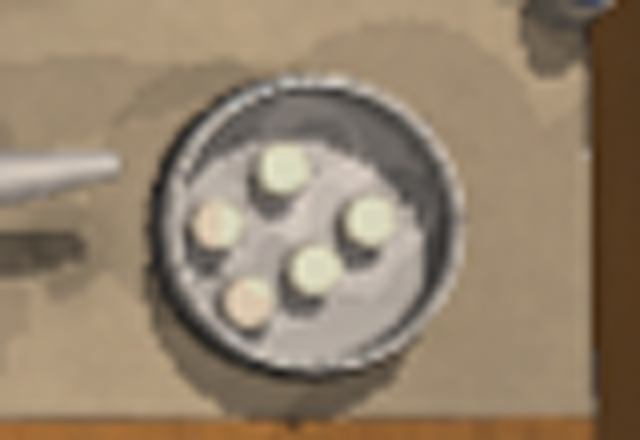

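View pics/s8.png

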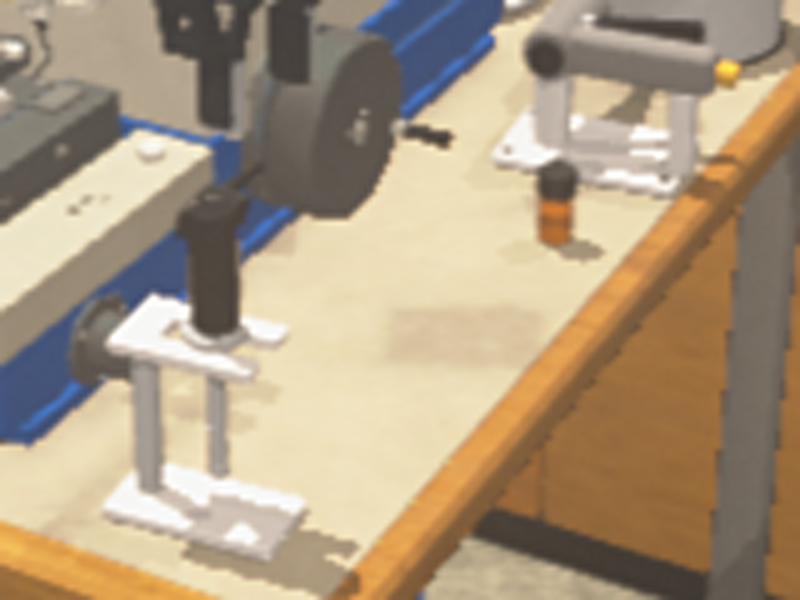

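All five beads are in the bowl and the bench is clear. Next is the rod.

Call:
arm_command:
  plan:
    - [0.6, 0, 2.6, 0, 0]
    - [0.6, 0, 2.6, 0, 0]
    - [0.6, 0, 2.6, 5, 0]
    - [0.6, 0, 2.6, 9, 0]
    - [0.6, 0, 2.6, 10.3, 0]
    - [0.6, 0, 2.6, 10.3, 0]
    - [0.6, 0, 2.6, 10.3, 0]
    - [0, 0, 2.6, 10.3, 0]
    - [0, 0, 2.6, 10.3, 0]
    - [0, 0, 2.6, 10.3, 0]
    - [0, 0, 2.6, 10.3, 0]

```text
clock: 26.92
eef_pos: [0.4652, 0.3757, 0.0907]
tool_rot: [0.0, 0.707, 0.707, 0.001]
wrist_force: [0.2, -0.5, 6.2]
width: 0.0228
```

```bash
python3 - <<'E'
from h import *
to(.464,.3747,.124,90)
q=snap('scene'); up(q,190,310,230,390,5,'s9.png')
E
```

```text
shift cm [-0.1  -0.12  0.24] yaw 0.0 j6 0.679 pos [0.4652 0.3757 0.1264] t 26.925 w 0.0228 F [ 0.2 -0.5  6.2]
```

View pics/s9.png

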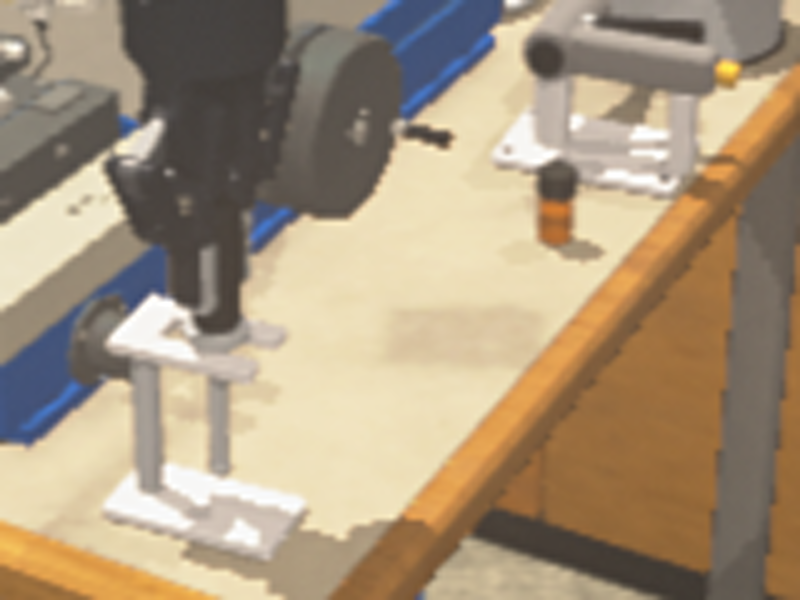

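Call:
arm_command:
  plan:
    - [0, 0, 0, -1, 0]
    - [0, 0, 0, -3, 0]
    - [0, 0, 0, -6, 0]
    - [0, 0, 0, -9, 0]
    - [0, 0, 0, -11, 0]
    - [0, 0, 0, -11, 0]
    - [0, 0, 0, -11, 0]

```text
clock: 27.85
eef_pos: [0.4644, 0.375, 0.1988]
tool_rot: [-0.0, 0.707, 0.707, -0.0]
wrist_force: [-1.0, 0.2, -0.9]
width: 0.0227
```

```bash
python3 - <<'E'
from h import *
p=snap('top'); print(px2w(p,222.5,397,.031), px2w(p,223.1,398.6,.055))
to(.474,-.2645,.2364,90)
q=snap('scene'); up(q,150,310,230,390,4,'s10.png')
E
```

```text
[ 0.47456655 -0.26598234  0.031     ] [ 0.47153079 -0.26779133  0.055     ]
shift cm [-63.94   0.97  -0.15] yaw 0.0 j6 0.679 pos [0.4642 0.3749 0.2342] t 27.9 w 0.0225 F [ 0.2  0.  -1.3]
```

View pics/s10.png

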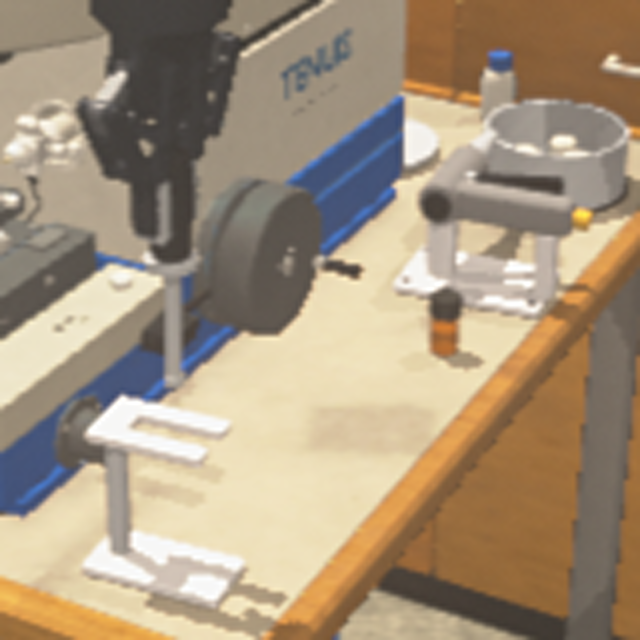

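Call:
arm_command:
  plan:
    - [0, -5, -2, 0, 0]
    - [0, -10.5, -2.5, 0, 0]
    - [0, -16.5, -2.5, 0, 0]
    - [0, -22.5, -2.5, 0, 0]
    - [0, -28.5, -2.5, 0, 0]
    - [0, -34.5, -2.5, 0, 0]
    - [0, -40.5, -2.5, 0, 0]
    - [0, -46.5, -2, 0, 0]
    - [0, -52.5, 0, 0, 0]
    - [0, -58.5, 0.9, 0, 0]
    - [0, -64, 0.9, 0, 0]
    - [0, -64, 0.9, 0, 0]

```text
clock: 29.45
eef_pos: [0.4731, -0.268, 0.198]
tool_rot: [-0.001, 0.709, 0.706, -0.001]
wrist_force: [0.3, 0.6, -1.1]
width: 0.0229
```

```bash
python3 - <<'E'
from h import *
to(.4735,-.2655,.1134,90)
q=snap('scene'); up(q,130,260,300,430,4.5,'s11.png')
p=snap('top'); up(p,195,250,360,440,8,'t8.png')
E
```

```text
shift cm [ 0.25  0.06 12.03] yaw -0.004 j6 -0.511 pos [ 0.4731 -0.268   0.2337] t 29.45 w 0.0229 F [ 0.3  0.6 -1.1]
```

View pics/s11.png

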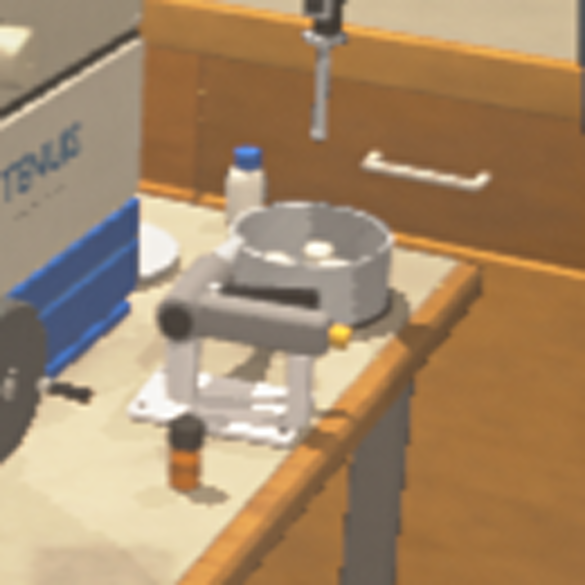

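View pics/t8.png

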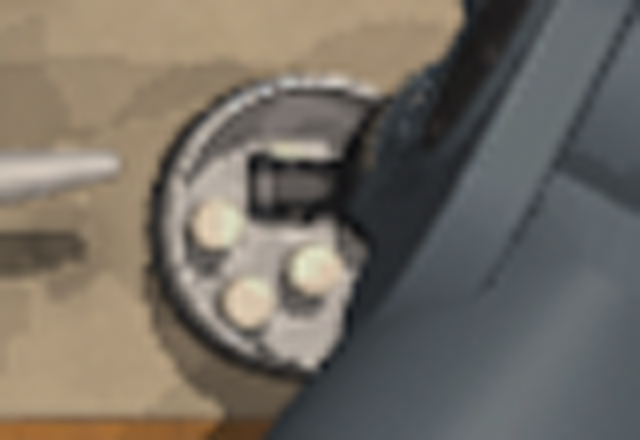

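Call:
arm_command:
  plan:
    - [0, 0.2, 0.05, 4, 0]
    - [0, 0.2, 0.05, 8, 0]
    - [0, 0.2, 0.05, 9.5, 0]
    - [0, 0.2, 0.05, 10.5, 0]
    - [0, 0.2, 0.05, 11.3, 0]
    - [0, 0.2, 0.05, 11.9, 0]
    - [0, 0.2, 0.05, 11.9, 0]

```text
clock: 30.42
eef_pos: [0.4744, -0.2628, 0.0806]
tool_rot: [0.0, 0.707, 0.707, -0.0]
wrist_force: [-0.3, 0.4, -1.0]
width: 0.0226
```

```bash
python3 - <<'E'
from h import *
to(.4718,-.2678,.1134,90)
q=snap('scene'); up(q,130,240,310,420,5,'s12.png')
E
```

```text
shift cm [-0.5  -0.26  0.29] yaw 0.0 j6 -0.506 pos [ 0.4744 -0.2628  0.1163] t 30.425 w 0.0226 F [-0.3  0.4 -1. ]
```

View pics/s12.png

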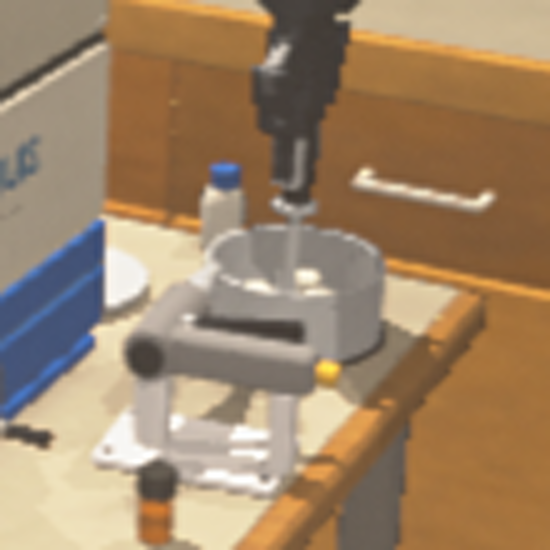

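Call:
arm_command:
  plan:
    - [0, 0, -0.1, 0.1, 0]
    - [0, 0.6, -0.22, 0.2, 0]
    - [0, 1.2, -0.22, 0.2, 0]
    - [0, 1.78, -0.22, 0.2, 0]
    - [0, 1.78, -0.22, 0.2, 0]

```text
clock: 31.1
eef_pos: [0.4721, -0.2444, 0.0787]
tool_rot: [0.0, 0.707, 0.707, -0.0]
wrist_force: [-0.0, -0.6, -0.8]
width: 0.0228
```

```bash
python3 - <<'E'
from h import *
to(.4718,-.2678,.1134,90)
E
```

```text
shift cm [-2.34 -0.04  0.1 ] yaw 0.001 j6 -0.479 pos [ 0.4721 -0.2444  0.1144] t 31.1 w 0.0228 F [-0.  -0.6 -0.8]
```

Call:
arm_command:
  plan:
    - [0, -0.08, 0.58, 0, 0]
    - [0, -0.3, 1.13, 0, 0]
    - [0, -0.66, 1.59, 0, 0]
    - [0, -1.13, 1.95, 0, 0]
    - [0, -1.67, 2.17, 0, 0]
    - [0, -2.25, 2.25, 0, 0]
    - [0, -2.83, 2.17, 0, 0]
    - [0, -3.38, 1.95, 0, 0]
    - [0, -3.84, 1.59, 0, 0]
    - [0, -4.2, 1.13, 0, 0]
    - [0, -4.42, 0.58, 0, 0]
    - [0, -4.5, 0, 0, 0]

```text
clock: 32.6
eef_pos: [0.4716, -0.29, 0.0785]
tool_rot: [-0.0, 0.707, 0.707, -0.0]
wrist_force: [-0.8, -0.1, -1.2]
width: 0.0228
```

```bash
python3 - <<'E'
from h import *
to(.4718,-.2678,.1134,90)
q=snap('scene'); up(q,130,240,310,420,5,'s13.png')
E
```

```text
shift cm [2.22 0.02 0.08] yaw 0.0 j6 -0.551 pos [ 0.4716 -0.29    0.1142] t 32.6 w 0.0228 F [-0.8 -0.1 -1.2]
```

View pics/s13.png

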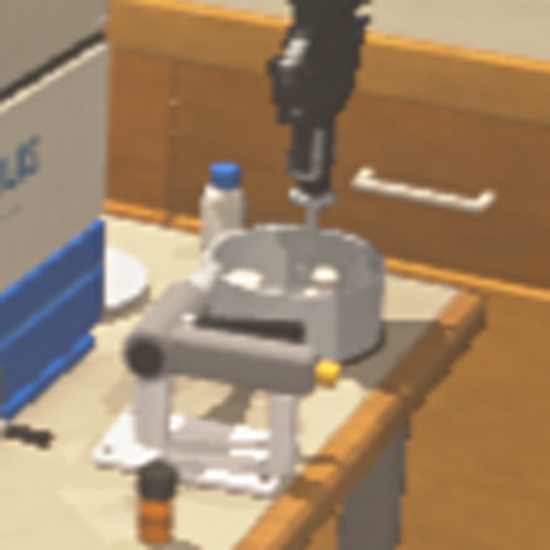

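Call:
arm_command:
  plan:
    - [0, 0.08, -0.58, 0, 0]
    - [0, 0.3, -1.13, 0, 0]
    - [0, 0.66, -1.59, 0, 0]
    - [0, 1.13, -1.95, 0, 0]
    - [0, 1.67, -2.17, 0, 0]
    - [0, 2.25, -2.25, 0, 0]
    - [0, 2.83, -2.17, 0, 0]
    - [0, 3.38, -1.95, 0, 0]
    - [0, 3.84, -1.59, 0, 0]
    - [0, 4.2, -1.13, 0, 0]
    - [0, 4.42, -0.58, 0, 0]
    - [0, 4.5, 0, 0, 0]

```text
clock: 34.15
eef_pos: [0.4726, -0.2449, 0.0785]
tool_rot: [0.0, 0.707, 0.707, -0.0]
wrist_force: [0.1, 0.1, -0.8]
width: 0.0224
```

Call:
arm_command:
  plan:
    - [0, -0.08, 0.58, 0, 0]
    - [0, -0.3, 1.13, 0, 0]
    - [0, -0.66, 1.59, 0, 0]
    - [0, -1.13, 1.95, 0, 0]
    - [0, -1.67, 2.17, 0, 0]
    - [0, -2.25, 2.25, 0, 0]
    - [0, -2.83, 2.17, 0, 0]
    - [0, -3.38, 1.95, 0, 0]
    - [0, -3.84, 1.59, 0, 0]
    - [0, -4.2, 1.13, 0, 0]
    - [0, -4.42, 0.58, 0, 0]
    - [0, -4.5, 0, 0, 0]

```text
clock: 35.65
eef_pos: [0.4716, -0.29, 0.0785]
tool_rot: [-0.0, 0.707, 0.707, -0.0]
wrist_force: [-0.3, 1.2, -1.2]
width: 0.0225
```

Call:
arm_command:
  plan:
    - [0, 0.08, -0.58, 0, 0]
    - [0, 0.3, -1.13, 0, 0]
    - [0, 0.66, -1.59, 0, 0]
    - [0, 1.13, -1.95, 0, 0]
    - [0, 1.67, -2.17, 0, 0]
    - [0, 2.25, -2.25, 0, 0]
    - [0, 2.83, -2.17, 0, 0]
    - [0, 3.38, -1.95, 0, 0]
    - [0, 3.84, -1.59, 0, 0]
    - [0, 4.2, -1.13, 0, 0]
    - [0, 4.42, -0.58, 0, 0]
    - [0, 4.5, 0, 0, 0]

```text
clock: 37.15
eef_pos: [0.4726, -0.2449, 0.0785]
tool_rot: [0.0, 0.707, 0.707, -0.0]
wrist_force: [-0.5, -0.1, -1.6]
width: 0.0227
```

Call:
arm_command:
  plan:
    - [0, -0.08, 0.58, 0, 0]
    - [0, -0.3, 1.13, 0, 0]
    - [0, -0.66, 1.59, 0, 0]
    - [0, -1.13, 1.95, 0, 0]
    - [0, -1.67, 2.17, 0, 0]
    - [0, -2.25, 2.25, 0, 0]
    - [0, -2.83, 2.17, 0, 0]
    - [0, -3.38, 1.95, 0, 0]
    - [0, -3.84, 1.59, 0, 0]
    - [0, -4.2, 1.13, 0, 0]
    - [0, -4.42, 0.58, 0, 0]
    - [0, -4.5, 0, 0, 0]

```text
clock: 38.65
eef_pos: [0.4716, -0.29, 0.0786]
tool_rot: [-0.0, 0.707, 0.707, -0.0]
wrist_force: [-0.4, 0.4, -0.9]
width: 0.0229
```

```bash
python3 - <<'E'
from h import *
to(.4642,.3749,.2342,90)
q=snap('scene'); up(q,130,240,310,420,5,'s14.png')
E
```

```text
shift cm [ 66.49  -0.74 -12.  ] yaw 0.0 j6 -0.551 pos [ 0.4716 -0.29    0.1143] t 38.65 w 0.0229 F [-0.4  0.4 -0.9]
```

View pics/s14.png

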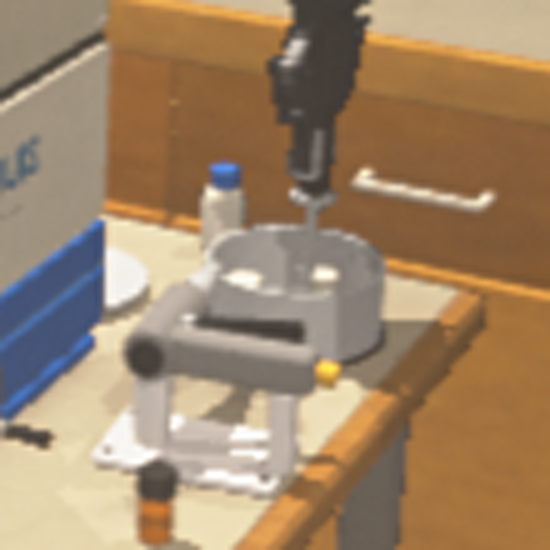

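Call:
arm_command:
  plan:
    - [0, 1.5, 0, -1, 0]
    - [0, 2, 0, -6, 0]
    - [0, 2.4, 0, -12, 0]
    - [0, 6, -2, -12, 0]
    - [0, 12, -3, -12, 0]
    - [0, 18, -3, -12, 0]
    - [0, 24, -3, -12, 0]
    - [0, 30, -3, -12, 0]
    - [0, 36, -3, -12, 0]
    - [0, 42, -3, -12, 0]
    - [0, 48, -3, -12, 0]
    - [0, 48, -3, -12, 0]

```text
clock: 40.2
eef_pos: [0.441, 0.1945, 0.199]
tool_rot: [-0.0, 0.705, 0.709, 0.001]
wrist_force: [0.8, 0.1, -1.5]
width: 0.0228
```

```bash
python3 - <<'E'
from h import *
to(.4642,.3749,.2342,90)
p=snap('top'); up(p,195,250,360,440,8,'t9.png')
E
```

```text
shift cm [18.02  2.43  0.07] yaw 0.006 j6 0.408 pos [0.441  0.1945 0.2347] t 40.2 w 0.0228 F [ 0.8  0.1 -1.5]
```

View pics/t9.png

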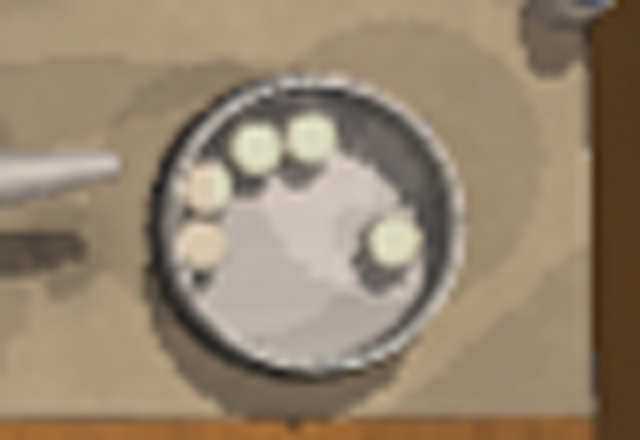

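The beads were swept to the wall and all five are still in the bowl. Now the rod goes back to the fork.

Call:
arm_command:
  plan:
    - [0, 6, 0, 0, 0]
    - [0, 12, 0.5, 0, 0]
    - [0, 18, 2, 0, 0]
    - [0, 18, 2.4, 0, 0]
    - [0, 18, 2.4, 0, 0]
    - [0, 18, 2.4, 0, 0]
    - [0, 18, 2.4, 0, 0]

```text
clock: 41.12
eef_pos: [0.466, 0.3689, 0.1991]
tool_rot: [0.0, 0.708, 0.707, 0.0]
wrist_force: [0.6, -0.3, -0.5]
width: 0.0226
```

```bash
python3 - <<'E'
from h import *
p=ctrl.get_image('top')
to(.4642,.3749,.2342,90)
q=snap('scene'); up(q,150,310,230,390,4,'s15.png')
# tip position from scene
W=cloud(q)
for m in ctrl.mark_of(q,'rod_tip'): print(m, px2w(q,*m['point']))
E
```

```text
shift cm [ 0.58 -0.19  0.06] yaw -0.001 j6 0.671 pos [0.4661 0.3691 0.2348] t 41.175 w 0.0226 F [ 1.1  0.6 -1.6]
{'point': [243.9, 274.2], 'confidence': 0.9} [0.4580393  0.37589453 0.14109092]
```

View pics/s15.png

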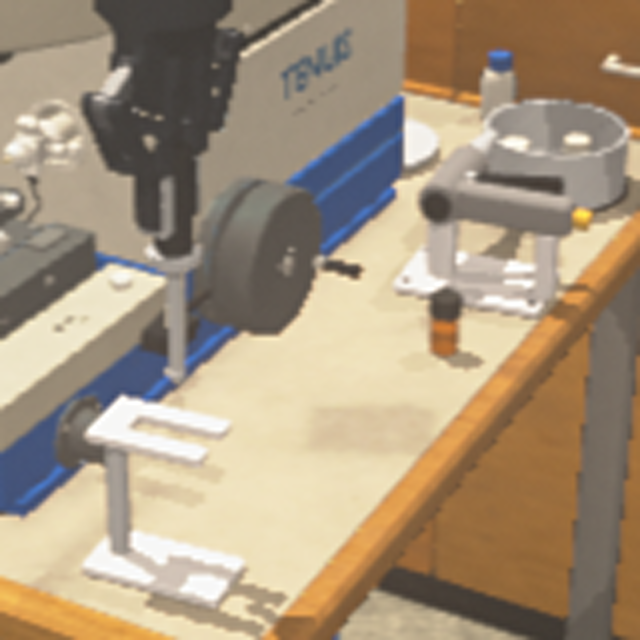

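Call:
arm_command:
  plan:
    - [0, 0.58, -0.19, 0, 0]
    - [0, 0.58, -0.19, 0, 0]
    - [0, 0.58, -0.19, 0, 0]
    - [0, 0.58, -0.19, 0, 0]

```text
clock: 41.78
eef_pos: [0.464, 0.3759, 0.1984]
tool_rot: [0.0, 0.707, 0.707, -0.0]
wrist_force: [0.9, -0.2, -0.5]
width: 0.0229
```

```bash
python3 - <<'E'
from h import *
to(.4642,.3749,.2342,90)
q=snap('scene'); up(q,150,310,230,390,4,'s16.png')
a=cv2.imread('pics/s10.png');b=cv2.imread('pics/s16.png')
cv2.imwrite('pics/cmp.png',np.hstack([a[200:450,60:260],b[200:450,60:260]]))
E
```

```text
shift cm [-0.1   0.02 -0.01] yaw 0.0 j6 0.681 pos [0.464  0.3759 0.2341] t 41.775 w 0.0229 F [ 0.9 -0.2 -0.5]
```

View pics/cmp.png

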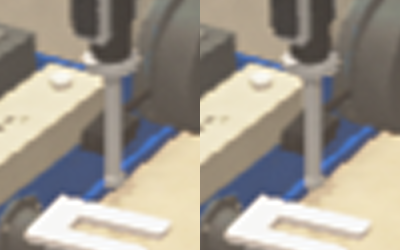

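The rod sits as it did before. I'll lower it into the slot in stages.

Call:
arm_command:
  plan:
    - [0, -0.1, 0, 1, 0]
    - [0, -0.1, 0, 2.5, 0]
    - [0, -0.1, 0, 4, 0]
    - [0, -0.1, 0, 5.5, 0]
    - [0, -0.1, 0, 7, 0]
    - [0, -0.1, 0, 8.5, 0]
    - [0, -0.1, 0, 9.7, 0]
    - [0, -0.1, 0, 9.7, 0]
    - [0, -0.1, 0, 9.7, 0]

```text
clock: 42.95
eef_pos: [0.4643, 0.375, 0.1019]
tool_rot: [0.0, 0.707, 0.707, 0.0]
wrist_force: [-0.1, 0.2, -1.2]
width: 0.0227
```

```bash
python3 - <<'E'
from h import *
to(.4642,.3749,.1242,90)
q=snap('scene'); up(q,190,310,230,390,5,'s17.png')
E
```

```text
shift cm [-0.02 -0.01  1.34] yaw 0.0 j6 0.679 pos [0.4643 0.375  0.1376] t 42.95 w 0.0227 F [-0.1  0.2 -1.2]
```

View pics/s17.png

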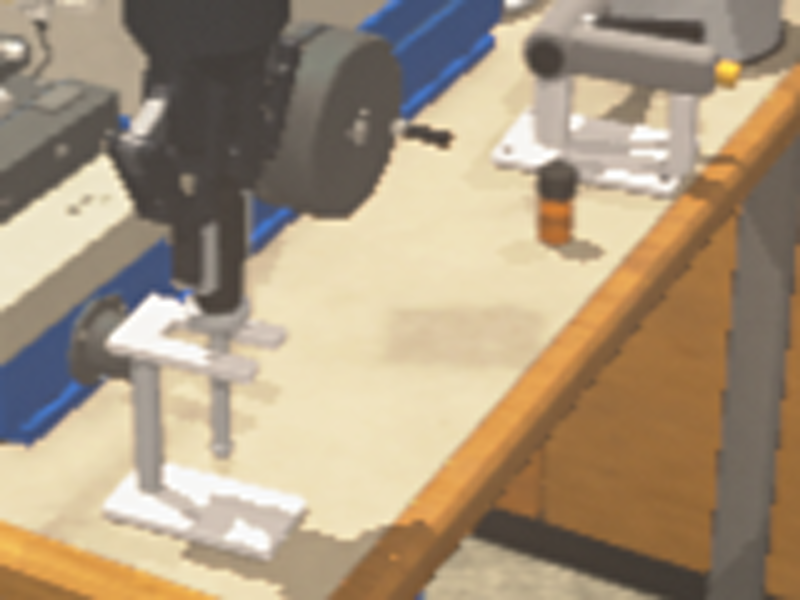

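Call:
arm_command:
  plan:
    - [0, 0, 0, 0.6, 0]
    - [0, 0, 0, 1.0, 0]
    - [0, 0, 0, 1.0, 0]
    - [0, 0, 0, 1.0, 0]

```text
clock: 43.5
eef_pos: [0.464, 0.3748, 0.0915]
tool_rot: [0.0, 0.707, 0.707, -0.0]
wrist_force: [-0.8, 0.5, -2.4]
width: 0.0224
```

Call:
arm_command:
  plan:
    - [0, 0, 0, 0.15, 0]
    - [0, 0, 0, 0.2, 0]
    - [0, 0, 0, 0.2, 0]
    - [0, 0, 0, 0.2, 0]

```text
clock: 44.0
eef_pos: [0.4643, 0.375, 0.0907]
tool_rot: [0.0, 0.707, 0.707, 0.001]
wrist_force: [-2.6, -2.0, 9.2]
width: 0.0229
```

Collar contact shows at z 0.0907, the same height as when it first hung. Releasing slowly and retracting upward.

Call:
arm_command:
  plan:
    - [0, 0, 0, -0.1, 0]
    - [0, 0, 0, -0.1, 0]
    - [0.5, 0, 0, -0.1, 0]
    - [0.5, 0, 0, -0.1, 0]
    - [0.5, 0, 0, -0.1, 0]
    - [0.5, 0, 0, -3, 0]
    - [0.5, 0, 0, -8, 0]
    - [0.5, 0, 0, -11, 0]
    - [0.5, 0, -3, -11, 0]
    - [0.5, 0, -3, -11, 0]

```text
clock: 45.25
eef_pos: [0.4329, 0.3749, 0.2001]
tool_rot: [-0.0, 0.707, 0.708, 0.0]
wrist_force: [-0.4, 0.3, 0.1]
width: 0.0423
```

```bash
python3 - <<'E'
from h import *
to(.43,.20,.22,94.5)
q=snap('scene'); up(q,190,310,230,390,5,'s18.png')
E
```

```text
shift cm [-17.49  -0.32   1.58] yaw -0.077 j6 0.712 pos [0.4329 0.3749 0.2358] t 45.25 w 0.0423 F [-0.4  0.3  0.1]
```

View pics/s18.png

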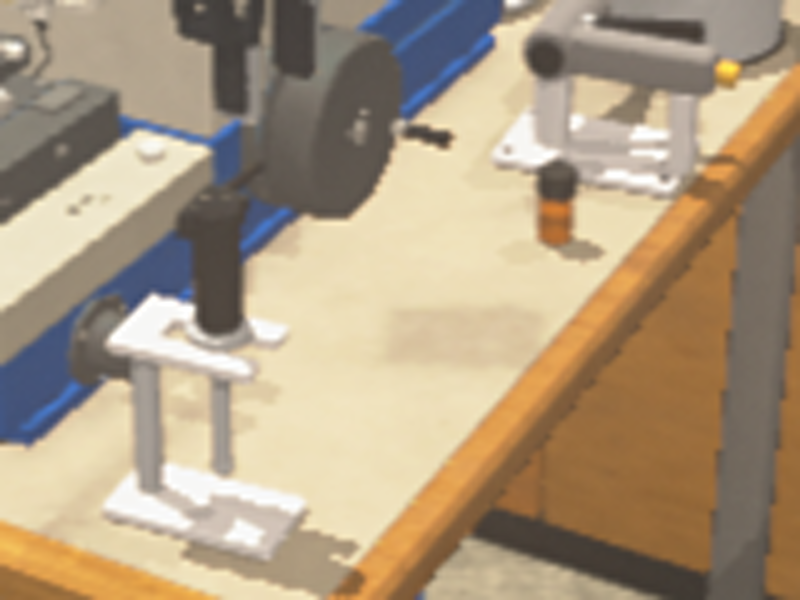

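The rod hangs upright again. Now I'll measure the gun accurately.

```bash
python3 - <<'E'
from h import *
p=avg('top',4); up(p,205,255,325,375,12,'gun2.png')
C=p['color'].astype(int)
for r in range(224,246,2): print(r,' '.join('%d'%C[r,c].mean() for c in range(330,358)))
for n in ('gun_grip',):
    for m in ctrl.mark_of(p,n): print(m,px2w(p,*m['point'],.075))
q=ctrl.get_image('scene'); 
for m in ctrl.mark_of(q,'gun_grip'): print(m,px2w(q,*m['point'],.075))
up(q,180,240,330,390,10,'gun3.png')
print('body',px2w(p,214.7,339,.075),px2w(p,223,339,.075))
E
```

```text
224 99 98 98 76 90 121 132 130 129 121 91 90 135 135 74 38 95 129 97 82 83 83 84 83 82 82 81 79
226 126 137 152 131 87 114 129 130 131 124 104 119 148 122 38 30 52 104 124 79 84 84 84 83 82 82 83 82
228 127 133 146 136 102 109 126 130 132 127 107 117 147 147 129 38 31 55 79 81 84 83 83 83 83 82 83 82
230 127 127 137 144 116 98 121 130 131 128 112 114 142 143 148 128 41 31 38 63 85 83 82 82 81 80 89 103
232 126 127 136 151 129 87 118 130 131 130 120 106 126 143 143 140 106 41 31 38 71 92 88 118 139 137 136 137
234 150 123 133 147 131 90 114 129 131 132 125 101 114 142 180 232 215 140 18 30 51 102 136 135 135 136 137 135
236 223 199 123 137 136 102 109 125 131 133 128 106 105 132 140 166 213 209 134 19 28 73 119 130 133 134 135 136
238 222 195 120 136 144 117 98 121 130 131 129 114 107 122 120 118 166 225 208 134 21 29 74 123 133 132 133 134
240 222 222 198 125 130 113 86 118 130 131 132 122 107 119 121 121 120 159 218 206 131 23 29 86 142 144 131 132
242 224 220 190 125 132 115 87 114 128 131 133 126 115 144 151 120 108 51 101 195 201 66 46 87 138 147 138 137
244 195 94 73 104 133 121 98 110 124 130 132 129 111 149 182 134 136 138 157 164 128 135 155 155 154 153 152 152
{'point': [232.1, 346.3], 'confidence': 0.92} [ 0.44096134 -0.08595638  0.075     ]
{'point': [200.5, 357.8], 'confidence': 0.77} [ 0.42931213 -0.06624709  0.075     ]
body [ 0.50048528 -0.06154898  0.075     ] [ 0.47210222 -0.06131996  0.075     ]
```

View pics/gun2.png

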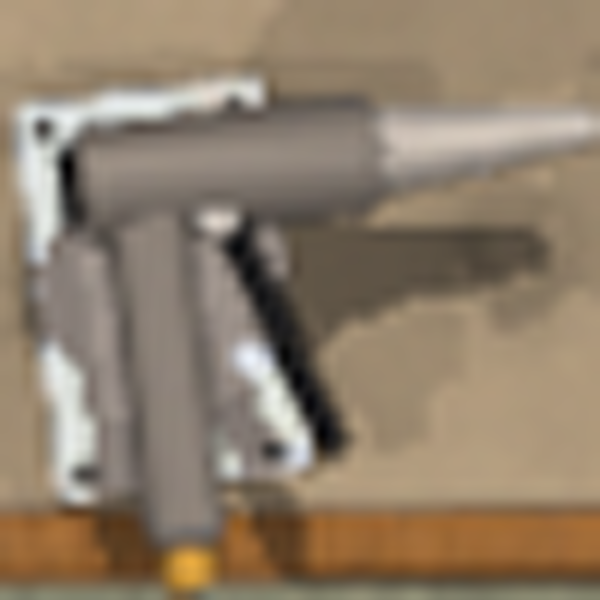

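View pics/gun3.png

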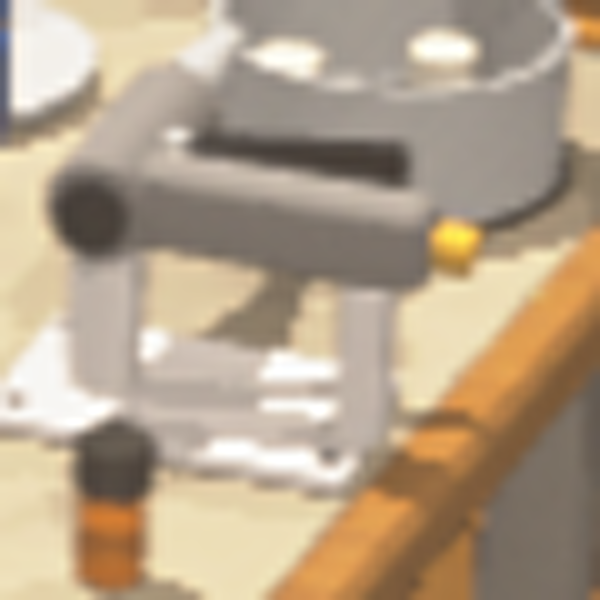

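```bash
python3 - <<'E'
from h import *
p=ctrl.get_image('top')
print(px2w(p,235,335.2,.075),px2w(p,235,351,.086))
to(.4305,-.0677,.16,94.5)
E
```

```text
[ 0.43127341 -0.04803975  0.075     ] [ 0.43086955 -0.10123558  0.086     ]
shift cm [-44.24  -0.38   7.5 ] yaw -0.079 j6 0.712 pos [0.4344 0.3747 0.2349] t 45.7 w 0.0428 F [-0.2 -0.1  0.7]
```

Call:
arm_command:
  plan:
    - [1, -6, -0.4, 0, 0]
    - [1, -12, -0.4, 0, 0]
    - [1, -18, -0.4, 0, -0.04]
    - [1, -24, -0.4, 0, -0.079]
    - [1, -30, -0.4, 2, -0.079]
    - [1, -36, -0.4, 4, -0.079]
    - [1, -42, -0.4, 6, -0.079]
    - [1, -44.2, -0.4, 7.5, -0.079]
    - [1, -44.2, -0.4, 7.5, -0.079]
    - [1, -44.2, -0.4, 7.5, -0.079]
    - [1, -44.2, -0.4, 7.5, -0.079]

```text
clock: 47.08
eef_pos: [0.4307, -0.0663, 0.1251]
tool_rot: [0.0, 0.678, 0.735, 0.0]
wrist_force: [0.6, -1.1, 0.2]
width: 0.0853
```

```bash
python3 - <<'E'
from h import *
to(.4305,-.0677,.05,94.5)
q=snap('scene'); up(q,160,240,310,410,7,'g1.png')
E
```

```text
shift cm [-0.13 -0.04 11.08] yaw 0.002 j6 -0.234 pos [ 0.4307 -0.0663  0.1608] t 47.075 w 0.0853 F [ 0.6 -1.1  0.2]
```

View pics/g1.png

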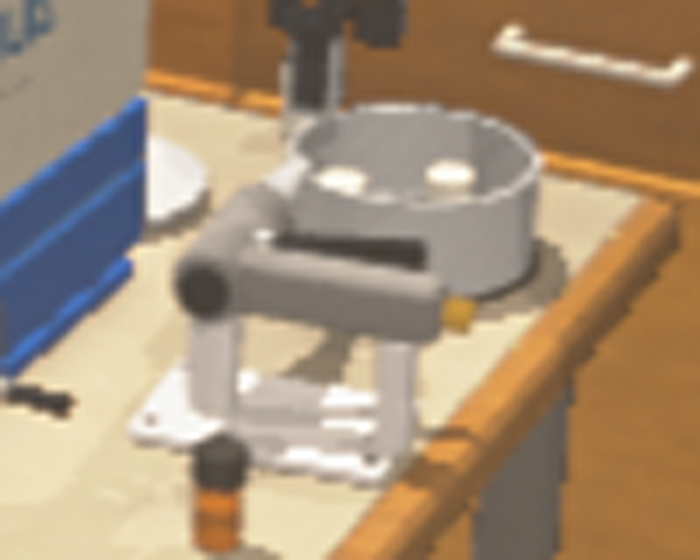

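Call:
arm_command:
  plan:
    - [1, -0.13, 0, 3, 0]
    - [1, -0.13, 0, 5, 0]
    - [1, -0.13, 0, 7, 0]
    - [1, -0.13, 0, 9, 0]
    - [1, -0.13, 0, 11, 0]
    - [1, -0.13, 0, 11, 0]
    - [1, -0.13, 0, 11, 0]

```text
clock: 48.0
eef_pos: [0.4308, -0.0681, 0.0153]
tool_rot: [0.0, 0.678, 0.735, 0.0]
wrist_force: [-0.5, -0.4, 0.3]
width: 0.0854
```

```bash
python3 - <<'E'
from h import *
to(.4305,-.0677,.05,94.5)
q=snap('scene'); up(q,160,240,310,410,7,'g2.png')
p=snap('top'); up(p,205,255,325,375,12,'g2t.png')
E
```

```text
shift cm [ 0.05 -0.03  0.1 ] yaw 0.002 j6 -0.237 pos [ 0.4308 -0.0681  0.051 ] t 48.0 w 0.0854 F [-0.5 -0.4  0.3]
```

View pics/g2.png

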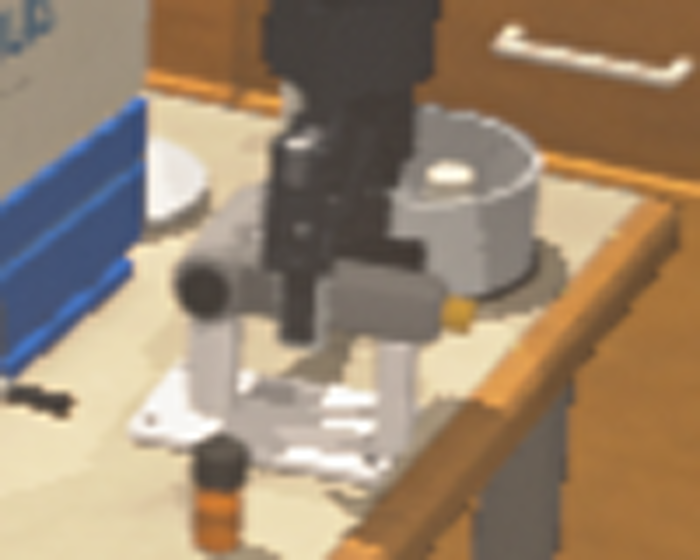

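View pics/g2t.png

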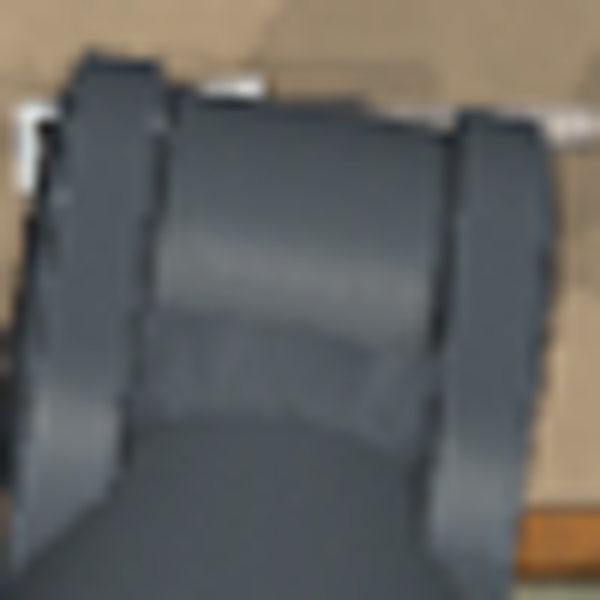

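Call:
arm_command:
  plan:
    - [0, 0, 0, 0, 0]
    - [0, 0, 0, 0, 0]
    - [0, 0, 0, 0, 0]
    - [0, 0, 0, 0, 0]
    - [0, 0, 0, 0, 0]

```text
clock: 48.72
eef_pos: [0.4303, -0.0654, 0.0155]
tool_rot: [-0.002, 0.678, 0.735, 0.003]
wrist_force: [-3.5, 17.9, 16.7]
width: 0.0385
```

Call:
arm_command:
  plan:
    - [0, 0.15, 0, 0, 0]
    - [0, 0.25, 0, 0, 0]
    - [0, 0.25, 0, 0, 0]
    - [0, 0.25, 0, 0, 0]
    - [0, 0.25, 0, 0, 0]

```text
clock: 49.35
eef_pos: [0.4303, -0.0655, 0.0156]
tool_rot: [0.0, 0.678, 0.735, 0.001]
wrist_force: [-4.5, 2.5, 15.5]
width: 0.0385
```

```bash
python3 - <<'E'
from h import *
q=snap('scene'); up(q,160,240,310,410,7,'g3.png')
to(.4305,-.0677,.05,94.5)
E
```

```text
shift cm [-0.22  0.    0.13] yaw 0.001 j6 -0.232 pos [ 0.4303 -0.0655  0.0513] t 49.4 w 0.0381 F [-3.3  1.7 15.3]
```

View pics/g3.png

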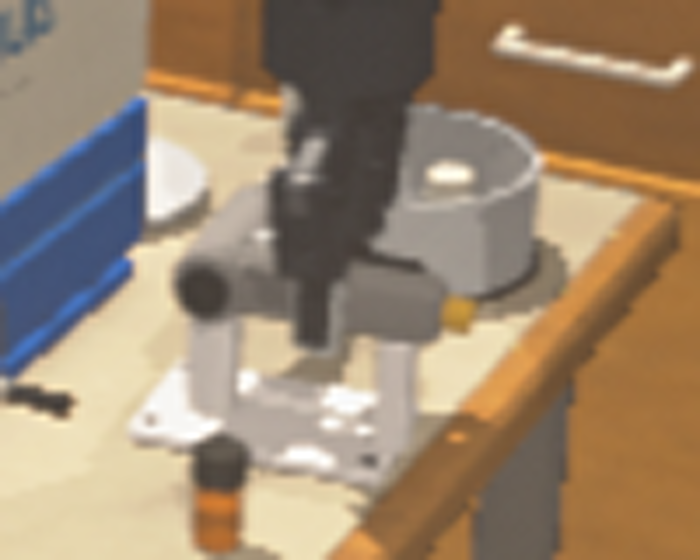

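Width is stable at 38.5 mm (40 mm less pad give) for about 1 s with the side force near zero, so the trigger is home. Releasing.

Call:
arm_command:
  plan:
    - [1, 0, 0, 0, 0]
    - [1, 0, 0, 0, 0]
    - [1, 0, 0, 0, 0]
    - [1, -0.2, 0, 0, 0]
    - [1, -0.2, 0, -2, 0]
    - [1, -0.2, 0, -6, 0]
    - [1, -0.2, 0, -11, 0]
    - [1, -0.2, 0, -14, 0]
    - [1, -0.2, 0, -14, 0]

```text
clock: 50.52
eef_pos: [0.4316, -0.0682, 0.1565]
tool_rot: [0.002, 0.679, 0.735, 0.001]
wrist_force: [0.3, -0.2, -0.8]
width: 0.0855
```

```bash
python3 - <<'E'
from h import *
to(.48,-.22,.19,0)
q=snap('scene'); up(q,160,240,310,410,7,'g4.png')
p=snap('top'); up(p,150,230,360,440,7,'lid.png')
for m in ctrl.mark_of(p,'lid_knob'): print(m,px2w(p,*m['point'],.029))
E
```

```text
shift cm [-15.52   3.63   0.25] yaw -1.492 j6 -0.236 pos [ 0.4316 -0.0682  0.1922] t 50.525 w 0.0855 F [ 0.3 -0.2 -0.8]
{'point': [174.4, 392.2], 'confidence': 0.85} [ 0.6448517 -0.2524349  0.029    ]
```

View pics/g4.png

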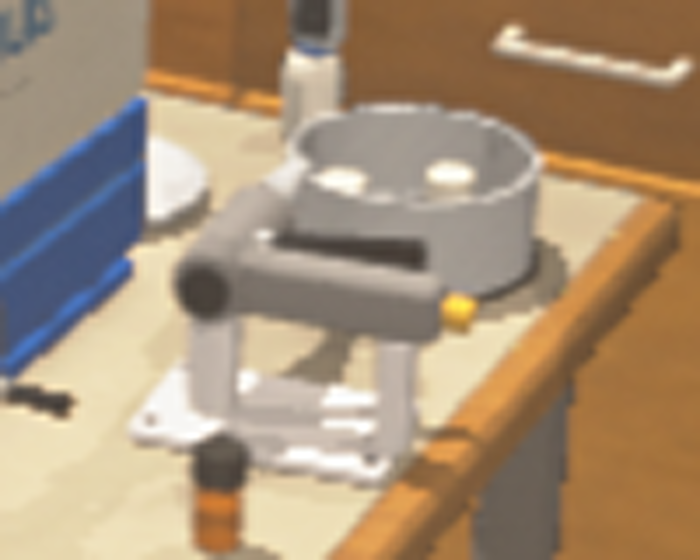

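View pics/lid.png

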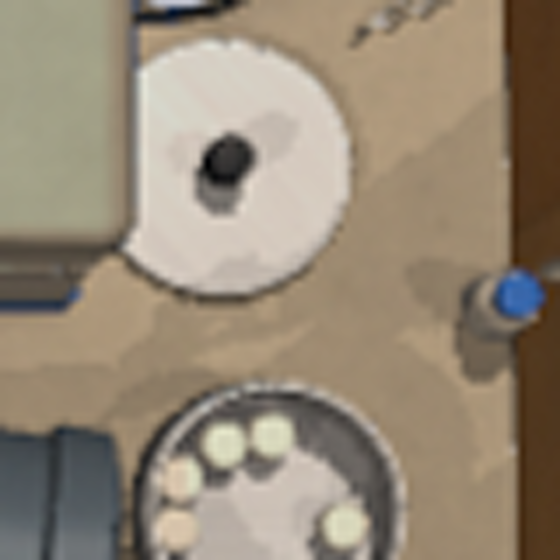

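The trigger is back. The lid sits close to the microscope, so I'll check arm clearance before reaching there.

```bash
python3 - <<'E'
from h import *
p=ctrl.get_image('top'); q=avg('scene',3)
print('knob',px2w(p,171.9,392.4,.046),'lid',px2w(p,173.6,391.4,.012))
s=ctrl.get_state(); print(s['joints'].round(4),s['eef_pos'].round(4))
P=s['eef_pos']+[0,0,.0357]; az=np.arctan2(P[1],P[0]); r=np.hypot(P[0],P[1])
e=np.array([np.cos(az),np.sin(az)]); n=np.array([-e[1],e[0]])
W=np.vstack([cloud(q).reshape(-1,3),cloud(p).reshape(-1,3)]); W=W[np.isfinite(W[:,0])]
S=r-W[:,:2]@e; L=W[:,:2]@n; h=W[:,2]-P[2]
m=(abs(L)<.12)&(S>-.15)&(S<.45)&(h>0.0)&(W[:,0]<.53)&(W[:,2]>.2)
for s0 in np.arange(-.12,.40,.03):
    k=m&(S>=s0)&(S<s0+.03)
    if k.sum()>3: print('inward %.2f'%s0,k.sum(),'h min %.3f max %.3f'%(np.percentile(h[k],1),h[k].max()),'L %.3f %.3f'%(np.percentile(L[k],1),np.percentile(L[k],99)))
E
```

```text
knob [ 0.65132024 -0.25082528  0.046     ] lid [ 0.65011058 -0.25209287  0.012     ]
[-1.5660e-01  1.0590e-01 -2.8880e-01  1.1779e+00 -1.0000e-04 -2.3580e-01] [ 0.4296 -0.0679  0.1536]
inward -0.06 839 h min 0.259 max 0.495 L -0.049 0.056
inward -0.03 1917 h min 0.022 max 0.506 L -0.059 0.058
inward 0.00 2675 h min 0.027 max 0.512 L -0.048 0.072
inward 0.03 2378 h min 0.139 max 0.518 L -0.047 0.056
inward 0.06 986 h min 0.419 max 0.533 L -0.049 0.053
inward 0.09 972 h min 0.435 max 0.543 L -0.054 0.055
inward 0.12 1031 h min 0.442 max 0.553 L -0.057 0.058
inward 0.15 1123 h min 0.450 max 0.564 L -0.063 0.062
inward 0.18 1137 h min 0.461 max 0.576 L -0.064 0.063
inward 0.21 1113 h min 0.471 max 0.586 L -0.064 0.064
inward 0.24 1135 h min 0.548 max 0.595 L -0.064 0.064
inward 0.27 1149 h min 0.566 max 0.606 L -0.061 0.062
inward 0.30 1700 h min 0.361 max 0.623 L -0.066 0.119
inward 0.33 314 h min 0.020 max 0.624 L 0.081 0.120
inward 0.36 86 h min 0.016 max 0.377 L 0.066 0.082
inward 0.39 68 h min 0.053 max 0.254 L 0.065 0.080
```

```bash
python3 - <<'E'
from h import *
to(.49,-.29,.19,94.5)
to(.6505,-.2515,.19,94.5)
E
```

```text
shift cm [-22.62   4.26  -0.08] yaw 0.001 j6 -0.236 pos [ 0.4296 -0.0679  0.1893] t 50.875 w 0.0853 F [-0.8 -0.1  0.6]
shift cm [-20.05  20.56  -0.11] yaw 0.001 j6 -0.236 pos [ 0.4296 -0.0679  0.1893] t 50.875 w 0.0853 F [-0.8 -0.1  0.6]
```

Call:
arm_command:
  plan:
    - [0.6, -6, 1, 0, 0]
    - [0.6, -12, 2, 0, 0]
    - [0.6, -18, 3, 0, 0]
    - [0.6, -22.6, 4.3, 0, 0]
    - [0.6, -22.6, 8, 0, 0]
    - [0.6, -22, 12, 0, 0]
    - [0.6, -21, 16, 0, 0]
    - [0.6, -20.1, 19.5, 0, 0]
    - [0.6, -20.05, 20.5, 0, 0]
    - [0.6, -20.05, 20.5, 0, 0]
    - [0.6, -20.05, 20.5, 0, 0]
    - [0.6, -20.05, 20.5, 0, 0]

```text
clock: 52.38
eef_pos: [0.6496, -0.2522, 0.155]
tool_rot: [0.0, 0.679, 0.734, -0.0]
wrist_force: [1.2, 0.7, 0.7]
width: 0.0513
```

```bash
python3 - <<'E'
from h import *
to(.6505,-.2515,.018,94.5)
q=snap('scene'); up(q,110,220,280,410,6,'l1.png')
p=snap('top'); up(p,150,230,350,440,7,'l1t.png')
E
```

```text
shift cm [ 0.06  0.09 17.27] yaw -0.0 j6 -0.448 pos [ 0.6496 -0.2522  0.1907] t 52.375 w 0.0513 F [1.2 0.7 0.7]
```

View pics/l1.png

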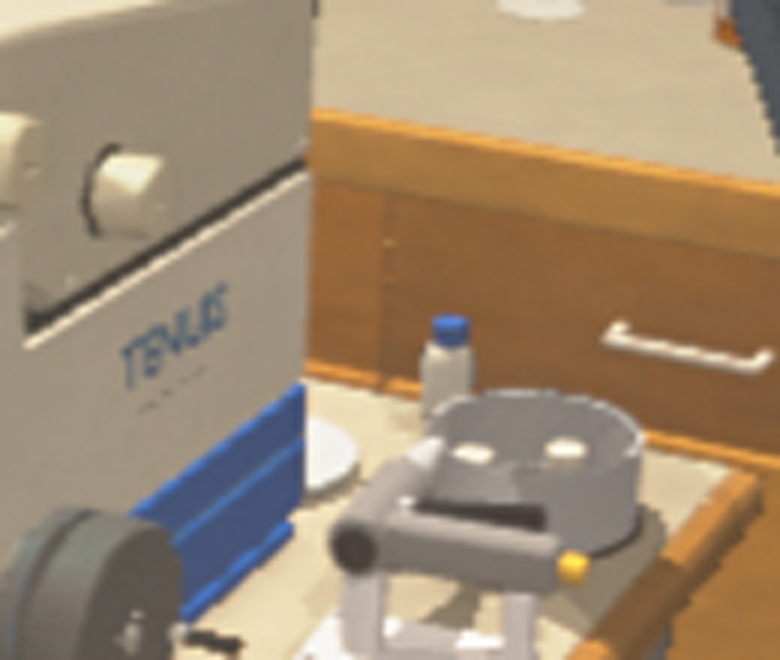

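View pics/l1t.png

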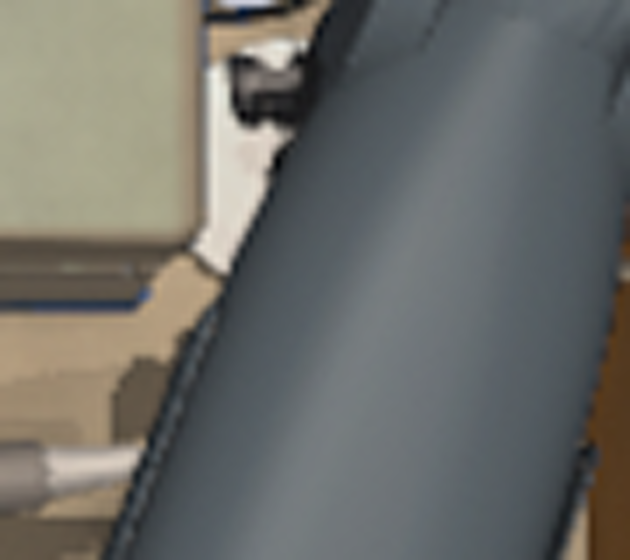

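Call:
arm_command:
  plan:
    - [0.6, 0.05, 0.1, 5, 0]
    - [0.6, 0.05, 0.1, 10, 0]
    - [0.6, 0.05, 0.1, 14, 0]
    - [0.6, 0.05, 0.1, 16, 0]
    - [0.6, 0.05, 0.1, 17.2, 0]
    - [0.6, 0.05, 0.1, 17.2, 0]
    - [0.6, 0.05, 0.1, 17.2, 0]
    - [0.6, 0.05, 0.1, 17.2, 0]

```text
clock: 53.48
eef_pos: [0.6521, -0.2513, -0.0162]
tool_rot: [0.001, 0.679, 0.735, 0.0]
wrist_force: [0.1, 0.2, -0.8]
width: 0.0509
```

Call:
arm_command:
  plan:
    - [0, 0, 0, 0, 0]
    - [0, 0, 0, 0, 0]
    - [0, 0, 0, 0, 0]
    - [0, 0, 0, 0, 0]

```text
clock: 53.98
eef_pos: [0.6518, -0.2513, -0.0167]
tool_rot: [0.001, 0.679, 0.735, 0.0]
wrist_force: [-0.7, 0.3, 6.0]
width: 0.0223
```

```bash
python3 - <<'E'
from h import *
to(.6505,-.2515,.018,94.5)
q=snap('scene'); up(q,110,220,280,410,6,'l2.png')
E
```

```text
shift cm [-0.01 -0.13  0.1 ] yaw 0.001 j6 -0.447 pos [ 0.6518 -0.2513  0.019 ] t 53.975 w 0.0223 F [-0.7  0.3  6. ]
```

View pics/l2.png

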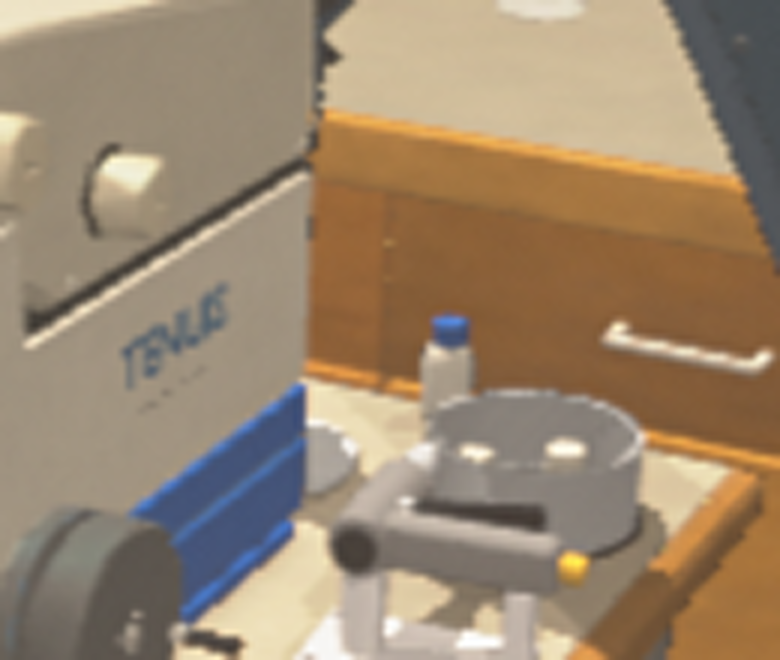

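Call:
arm_command:
  plan:
    - [0, 0, 0, -1, 0]
    - [0, 0, 0, -4, 0]
    - [0, 0, 0, -8, 0]
    - [0, 0, 0, -12, 0]
    - [0, -0.3, 0, -14, 0]
    - [0, -0.5, 0, -14, 0]

```text
clock: 54.78
eef_pos: [0.6527, -0.2564, 0.1244]
tool_rot: [0.001, 0.679, 0.735, 0.001]
wrist_force: [0.8, -0.6, -2.6]
width: 0.0223
```

```bash
python3 - <<'E'
from h import *
to(.4728,-.268,.16,94.5)
q=snap('scene'); up(q,110,220,280,410,6,'l3.png')
p=snap('top'); up(p,150,250,350,450,6,'l3t.png')
E
```

```text
shift cm [  0.27 -18.03  -0.04] yaw 0.001 j6 -0.454 pos [ 0.6527 -0.2564  0.1601] t 54.775 w 0.0223 F [ 0.8 -0.6 -2.6]
```

View pics/l3.png

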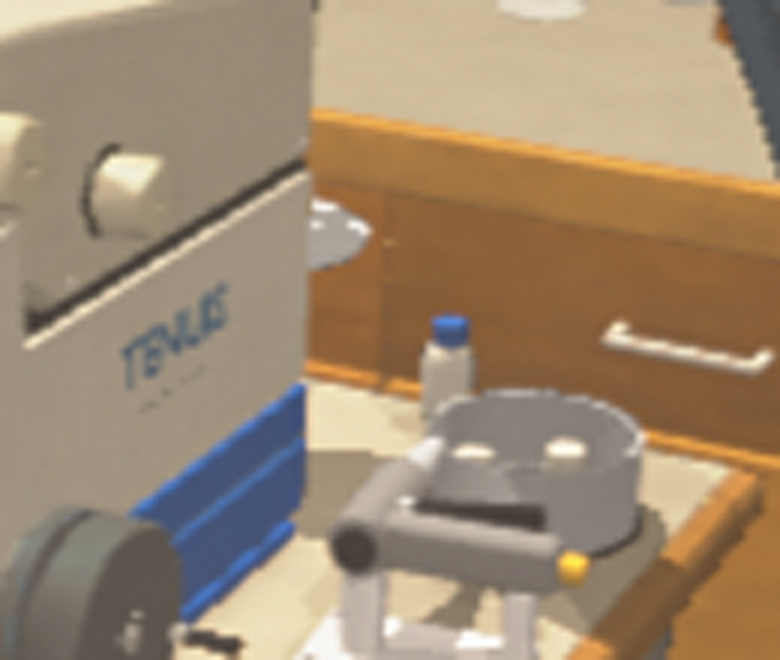

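View pics/l3t.png

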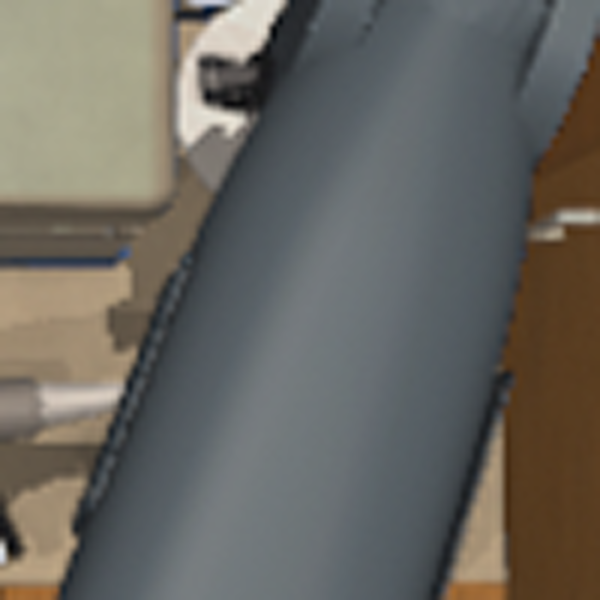

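Call:
arm_command:
  plan:
    - [0, -0.5, -3, 0, 0]
    - [0, -0.5, -7, 0, 0]
    - [0, -0.3, -11, 0, 0]
    - [0, 0, -15, 0, 0]
    - [0, 0.2, -17.5, 0, 0]
    - [0, 0.27, -18, 0, 0]
    - [0, 0.27, -18, 0, 0]
    - [0, 0.27, -18, 0, 0]
    - [0, 0.27, -18, 0, 0]

```text
clock: 56.0
eef_pos: [0.4728, -0.2675, 0.1222]
tool_rot: [-0.0, 0.678, 0.735, -0.0]
wrist_force: [-0.4, -0.8, -2.9]
width: 0.0221
```

```bash
python3 - <<'E'
from h import *
to(.4728,-.268,.068,94.5)
q=avg('scene',3); up(q,130,230,310,420,6,'l4.png')
W=cloud(q); 
# lid plane fit: points with z between .115 and .16 near
w=W[100:240,300:440].reshape(-1,3); w=w[np.isfinite(w[:,0])]
m=(np.hypot(w[:,0]-.4718,w[:,1]+.268)<.075)&(np.hypot(w[:,0]-.4718,w[:,1]+.268)>.03)&(w[:,2]>.125)&(w[:,2]<.185)
w=w[m]; A=np.c_[w[:,:2]-[.4718,-.268],np.ones(len(w))]
c=np.linalg.lstsq(A,w[:,2],rcond=None)[0]; print(len(w),c, w.min(0),w.max(0))
E
```

```text
shift cm [-0.05 -0.    8.99] yaw 0.001 j6 -0.595 pos [ 0.4728 -0.2675  0.1579] t 56.0 w 0.0221 F [-0.4 -0.8 -2.9]
340 [ 0.00418106 -0.01389768  0.150806  ] [ 0.40541798 -0.33021232  0.13875159] [ 0.53490671 -0.2005571   0.1535986 ]
```

View pics/l4.png

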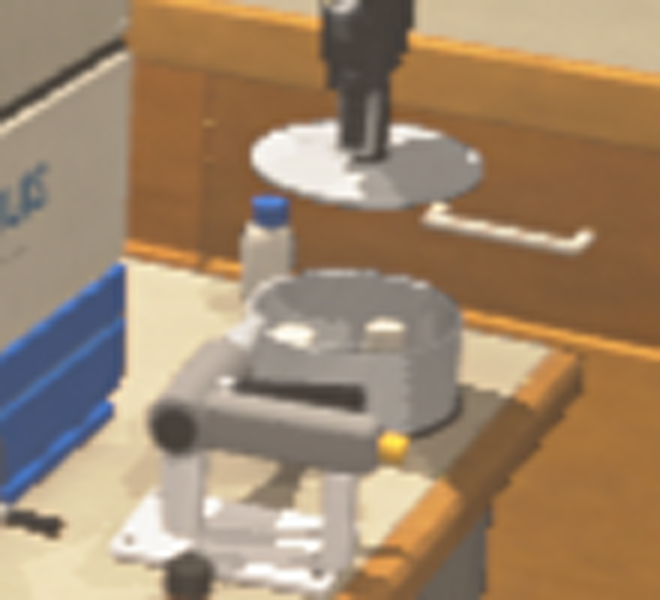

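Call:
arm_command:
  plan:
    - [0, -0.1, 0.1, 3, 0]
    - [0, -0.1, 0.1, 6, 0]
    - [0, -0.1, 0.1, 7.5, 0]
    - [0, -0.1, 0.1, 8.2, 0]
    - [0, -0.1, 0.1, 8.2, 0]
    - [0, -0.1, 0.1, 8.2, 0]

```text
clock: 56.9
eef_pos: [0.4738, -0.2688, 0.0414]
tool_rot: [0.001, 0.679, 0.735, 0.0]
wrist_force: [-0.7, -0.0, -2.3]
width: 0.0219
```

```bash
python3 - <<'E'
from h import *
to(.4728,-.268,.068,94.5)
q=avg('scene',2); up(q,150,230,330,420,7,'l5.png')
E
```

```text
shift cm [ 0.09 -0.1   0.91] yaw 0.001 j6 -0.595 pos [ 0.4738 -0.2688  0.0771] t 56.9 w 0.0219 F [-0.7 -0.  -2.3]h.py:31: RuntimeWarning: All-NaN slice encountered
  p['depth']=np.nan_to_num(np.nanmedian(D,0)); p['color']=np.mean(C,0).astype(np.uint8)
```

View pics/l5.png

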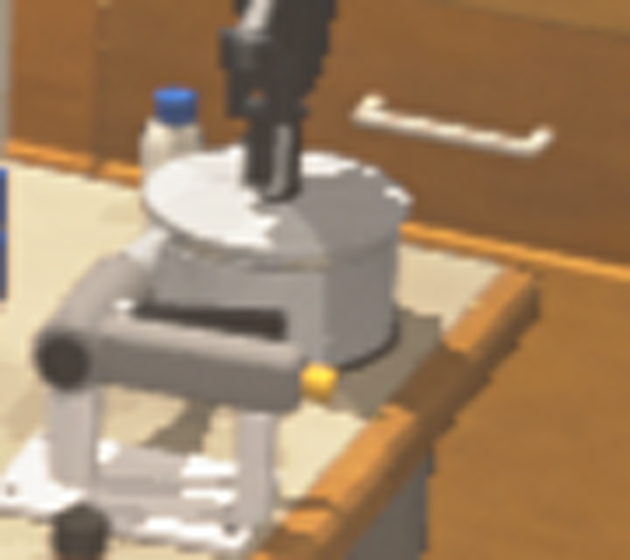

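Call:
arm_command:
  plan:
    - [0, 0, 0, 0.3, 0]
    - [0, 0, 0, 0.6, 0]
    - [0, 0, 0, 0.8, 0]
    - [0, 0, 0, 0.8, 0]
    - [0, 0, 0, 0.8, 0]

```text
clock: 57.62
eef_pos: [0.4732, -0.2685, 0.0325]
tool_rot: [-0.0, 0.679, 0.735, -0.0]
wrist_force: [0.4, 0.5, -2.4]
width: 0.022
```

Call:
arm_command:
  plan:
    - [0, 0, 0, 0.1, 0]
    - [0, 0, 0, 0.15, 0]
    - [0, 0, 0, 0.15, 0]
    - [0, 0, 0, 0.15, 0]

```text
clock: 58.12
eef_pos: [0.4733, -0.2686, 0.0322]
tool_rot: [0.001, 0.679, 0.735, 0.0]
wrist_force: [-4.0, 1.4, 10.4]
width: 0.0221
```

Contact at tip z 0.068, which is the height expected for a seated lid. Releasing.

Call:
arm_command:
  plan:
    - [0, 0, 0, -0.1, 0]
    - [0, 0, 0, -0.1, 0]
    - [0.5, 0, 0, -0.1, 0]
    - [0.5, 0, 0, -0.1, 0]
    - [0.5, 0, 0, -0.1, 0]
    - [0.5, 0, 0, -3, 0]
    - [0.5, 0, 0, -8, 0]
    - [0.5, 0, 0, -13, 0]
    - [0.5, 0, -5, -13, 0]
    - [0.5, 4, -10, -13, 0]
    - [0.5, 8, -14, -13, 0]
    - [0.5, 8, -14, -13, 0]

```text
clock: 59.62
eef_pos: [0.3242, -0.1976, 0.1612]
tool_rot: [-0.0, 0.678, 0.735, -0.0]
wrist_force: [0.1, -1.5, -0.5]
width: 0.0428
```

```bash
python3 - <<'E'
from h import *
q=avg('scene',4); up(q,150,240,310,430,6,'f1.png'); up(q,190,310,230,390,5,'f2.png')
p=avg('top',4); up(p,150,255,190,450,3,'f3.png')
for nm,I in(('scene',q),('top',p)):
    W=cloud(I); w=W.reshape(-1,3); w=w[np.isfinite(w[:,0])]
    d=np.hypot(w[:,0]-.4718,w[:,1]+.268)
    v=w[(d<.062)&(d>.022)&(w[:,2]>.04)&(w[:,2]<.085)]
    A=np.c_[v[:,:2]-[.4718,-.268],np.ones(len(v))]; c=np.linalg.lstsq(A,v[:,2],rcond=None)[0]; r=v[:,2]-A@c
    print(nm,len(v),c.round(4),r.std().round(4))
s=ctrl.get_state(); print(s['eef_pos'],s['clock'])
E
```

```text
scene 342 [ 0.0223 -0.0574  0.0603] 0.0042
top 891 [ 0.0007 -0.0022  0.0614] 0.0022
[ 0.32788689 -0.20022471  0.16080904] 60.025
```

View pics/f1.png

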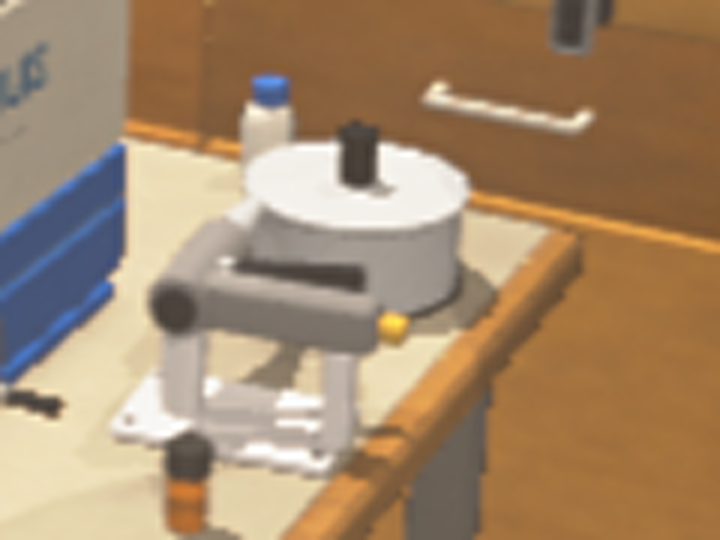

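View pics/f2.png

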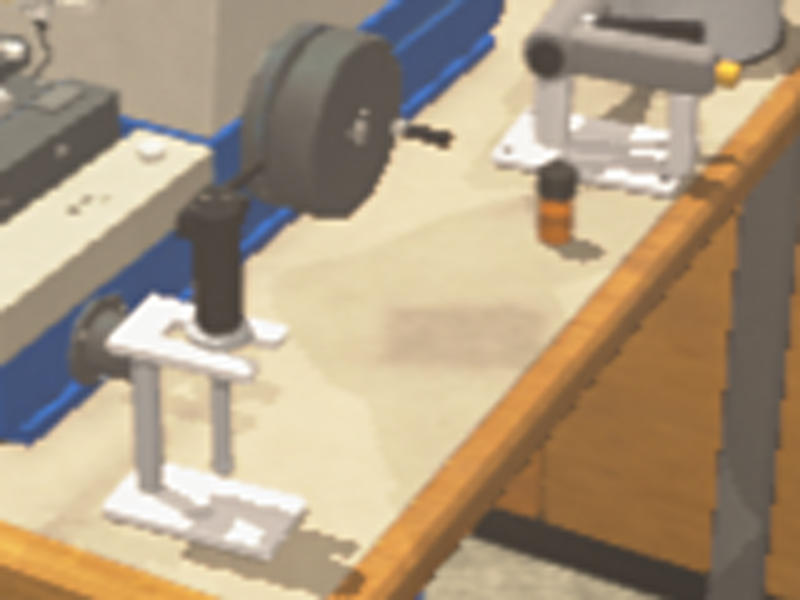

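View pics/f3.png

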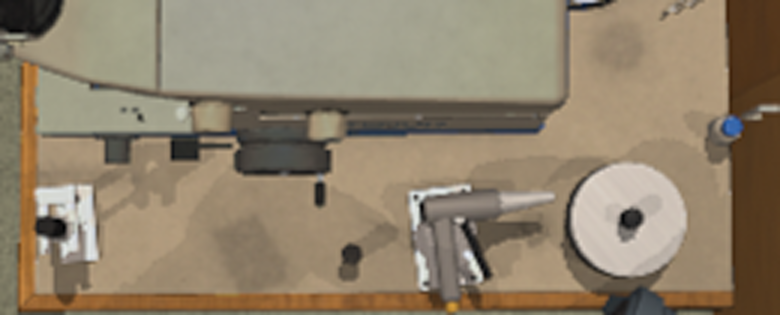

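The lid is level: its top face is at 61.4 mm against 61 mm expected, with tilt under 0.3%. The rod is hung, the bench is clear, and the bottle and vial haven't moved. Handing in.

```bash
python3 -c "
from station import ctrl
print(ctrl.hand_in())"
```

```text
the job is handed in; nothing more can be done
None
```

The job is done in the order asked and handed in after about 60 s; the hand-in gives no verdict.

- **Beads:** there were three on the bench. All three went into the bowl beside the two already there, and the last look before covering showed five.
- **Stirring:** I made 2.5 turns on a circle about 4.5 cm across, with the tip about 7 mm above the bowl floor. The beads were swept to the wall and stayed inside.
- **Rod:** it went back into the fork at the height it had hung at, and it hangs upright in the last picture.
- **Air gun:** the fingers stalled at 38.5 mm with balanced forces for about a second. Home is 40 mm and the pads give about 2 mm, so I took that as fully squeezed; I had no direct reading of the trigger. In the pictures afterwards the trigger looks sprung back.
- **Lid:** the top-camera depth puts its top face at 61.4 mm against 61 mm expected, and level.
- **Bottle and vial:** both stand where they were in the final pictures.

**What disagreed or went wrong:**
- **Fingertip height:** the real fingertips are 35.7 mm higher than the reported tool position. My first grasp closed above the bead without touching anything. I found the offset with a touch on clear bench, which peaked at 47 N through the fingertips, and corrected for it from then on.
- **Gun side force:** the squeeze briefly put 18 N sideways on the wrist until I shifted the gripper to relieve it.
- **Scene-camera lid check:** its plane fit showed a tilt of about 6%. I set it aside as picking up points on the bowl wall, since the top-camera fit and the picture both show the lid flat.

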